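# Walk the stirrer with its loose glass vessel back to its place under the rail

### The arm

A 6-joint arm with a two-finger parallel gripper is mounted at the origin on the work surface. World frame = base frame: x ahead of the robot, y to its left, z up, the work surface at z = 0. Lengths are in mm, angles in rad, forces in N, time in s.
With the tool pointing down it reaches from about 425 to 1125 mm from the base axis. Payload 14.9 kg.
Tool frame: the origin (TCP) lies on the centre line of the jaws, within the pads' length; the fingertips stand nose_length ahead of it and the grasp point (between the pads) lies 8 mm behind it (nose_length is the distance from the TCP to the fingertips, in mm); x points along the fingers, y is the direction in which the jaws open and shut, and the axes are right-handed (so a half turn about x gives the same grasp; the last joint's range is limited). The gripper opens to 91 mm and grips with 3 to 60 N. Pads are 32 mm wide; open, the fingers measure 118 mm over their backs; the gripper's body (76 mm by 178 mm) begins 60 mm behind the grasp point.
Start: joints at [1.117, 0.379, 1.734, -0, 1.028, -0.033], TCP at [285.952, 638.944, 224.932] pointing down, gripper open.
Joint ranges: [-2.77, 2.77], [-0.74, 2.19], [0, 2.66], [-1.06, 4.2], [0.31, 2.87], [-3.08, 3.08]. Speed limits (rad/s): [1.89, 1.89, 2.39, 3.14, 3.14, 3.14].

### API

Orientations are given as a rotation vector (axis times angle).
In Python, from rig import get_obs, grab_frame, camera_model, sign_off, nose_length gives the robot as it stands.
- The arm moves only by the shell command python3 -m creep 'ROWS' [OPENING] [FORCE]. ROWS is text: rows parted by semicolons, each of 6 numbers parted by spaces: the shift along the tool's x, y, z in cm, then the turn, a rotation vector about the tool's x, y, z in degrees. A call has exactly 5 rows; each row shifts and turns the commanded pose from where the row before left it, along the tool's axes as they then stand; what a row does not reach is not made up. A row lasts 1/12 s, in which the tool goes at most 41.7 mm and 7.16 degrees, less where a joint would pass 70% of its speed; a pose out of reach is approached as far as the arm can. A call with a gripper value outside its range is refused whole. OPENING is the opening, from 0 (shut) to 1 (fully open), set as the call begins (- or left out, the last holds). The fingers move at their own pace and stop on an object; FORCE is the grip in N (left out, the last holds). Time passes only in rows, so rows that do not move let the fingers close, or fill a call up. It gives the time, the measured TCP pose, the force and the opening at its end, in the units of the state.
- get_obs(): the state, without advancing time (a new reading comes with each control period).
- grab_frame(name): name is "scene" or "top" or "wrist"; returns the picture (400x640x3 uint8, red, green, blue); there is no depth.
- camera_model(name): a dict with "camera_matrix" (3x3 intrinsics, pixels), "R" (3x3) and "t" (3): a world point X has camera coordinates R X + t; the wrist camera has in their place "tool_from_camera" (4x4, takes a point from camera to tool coordinates, whose origin is the TCP and whose axes are the tool frame's). Camera axes: x right, y down, z forward; pixel columns grow to the right and rows downward; lengths in mm; the calibration is good to about 2 mm. A picture is of the moment at which its call begins: read the wrist's pose just before it. camera_model takes no time and is no camera call.
- sign_off(): hands the job in, once; it reports no verdict.
The state is a dict: "clock": time; "joints": joint angles; "qd": joint speeds; "effort": joint torques, N m; "ee_pos": TCP position; "ee_rot": TCP orientation; "contact_force": force on the tool from outside, world axes, zero at the start; "wrist_torque": the same for the moment, N m; "finger_gap": finger opening in mm.
Only numpy, scipy, OpenCV 4.12 (cv2) and the standard library are available. Lean on these libraries where they do the work, as an engineer would, in place of code of your own. Each camera call takes 0.05 s, during which the arm holds its last target.

### The job

The white magnetic stirrer with the empty glass culture vessel on it has been pulled out of its place under the steel rail: push it back in, midway between the two white trays, until its back rests square against both rubber buffers. It is heavy and only the plain housing to the left and right of the control panel may be pushed, so walk it in, one side and then the other, reaching in under the rail with a slanted tool. Be gentle: never press on it with 25 N or more, the vessel only stands on the plate and must stay where it is, and keep off the control panel, the vessel, the rail, the trays and everything else on the bench.

Things in the scene. Friction and masses are not known exactly. Their poses are not given: they have to be found in the camera images.
- station: The fixed bench station. Origin on the bench (height 0) where the centre of the stirrer's underside belongs; x points into the bay, away from the robot (the way the stirrer is pushed), y left, z up. Behind the stirrer's place is a back bar 56 mm high, front at x = 109 mm, 330 mm long, that carries two rubber buffers. The bay between the two trays is 396 mm wide.
- rail_mid (a point): On the axis of the steel rail, above the middle of the bay: a level round bar 28 mm thick along the station's y, 264 mm above the bench and at the station's x = -72 mm, so 13 mm behind the stirrer's front face once that is home. Its posts stand 430 mm to either side.
- stirrer_centre (a point): Centre of the white stirrer, a box 170 mm deep (x) by 210 wide (y), top 64 mm above the bench; this point is 35 mm above the bench. x from its front to its back (into the bay), y left, z up. Four plastic feet at x +-65, y +-85 mm. 2.1 to 2.9 kg with the vessel, friction 0.21 to 0.29. Pushed at its left its yaw falls, at its right it rises, about 0.3 rad for 100 mm.
- front_left (a point): The point to push on the left: plain housing of the stirrer's front face, 80 mm left of its middle, 36 mm above the bench. The plain housing reaches from 52 to 105 mm left of the middle and from 8 to 62 mm above the bench. Sliding it there takes 5 to 12 N, up to 17 if the tool bears down as well; its middle goes about 0.7 of the push ahead and 0.25 of it to the other side. Axes as the stirrer's.
- front_right (a point): The same on the right: 80 mm right of the middle of the stirrer's front face, 36 mm above the bench.
- panel: The black control panel in the middle of the stirrer's front, 100 mm wide and 44 mm high, with two grey knobs that stand out 23 mm from the front face. Not to be touched. Origin at bench height below the middle of the front face; axes as the stirrer's.
- plate_centre (a point): Centre of the round steel plate on top of the stirrer (144 mm across), 70 mm above the bench, straight above the stirrer's centre.
- vessel_foot (a point): Centre of the underside of the empty glass culture vessel (about 0.45 kg) that stands loose on the plate, at the start within 2 mm of its middle: foot 116 mm, head plate 124 mm across, fittings up to 147 mm above its foot (217 mm above the bench, so that it passes under the rail). z up; its yaw is arbitrary.
- back_left (a point): The point on the stirrer's back face 65 mm left of its middle and 36 mm above the bench, which comes to rest on the left buffer. Axes as the stirrer's.
- back_right (a point): The same, 65 mm right of the middle: it comes to rest on the right buffer.
- face_left (a point): Middle of the front face of the left rubber buffer when not pressed: 26 mm across, 36 mm above the bench, fixed to the station at x = 85, y = 65 mm. The buffer yields about 1 mm for each N and stops hard at 8 mm.
- face_right (a point): The same for the right buffer, at the station's x = 85, y = -65 mm.
- tray_left: Left white tray, fixed, 300 mm (x) by 205 mm (y), 85 mm high, with a fixed glass vessel in it up to 300 mm above the bench. Origin at the centre of its underside, 20 mm nearer the robot and 300 mm left of the station's origin; axes as the station's.
- tray_right: Right white tray, the same, 20 mm nearer and 300 mm right of the station's origin.
- stirrer: The stirrer as above; origin at the centre of its underside, at bench height, same axes.
- vessel: The glass vessel as above; origin at the centre of its underside, z up.
- bottle: Leave alone: amber glass bottle, 60 mm across, 130 mm tall. Origin at its foot.
- beaker: Leave alone: glass beaker, 72 mm across, 90 mm tall. Origin at its foot.
- spanner: Leave alone: steel spanner lying flat, 140 mm long.
- plug: Leave alone: small steel port plug, 22 mm across, 20 mm tall, standing in the gap between the stirrer's place and the left tray. Origin at its foot.
- fitting: Leave alone: small brass fitting, 22 mm across, 18 mm tall, standing in the gap between the stirrer's place and the right tray. Origin at its foot.
- filter: Leave alone: white disc filter, 52 mm across, 26 mm tall. Origin at its foot.
- jar: Leave alone: clear jar with a black lid, 66 mm across, 75 mm tall. Origin at its foot.

How it is judged:
By the outcome, as a careful person would: the job done as asked, in the order asked, and still so for the second after the job is handed in, with the robot touching nothing.
It also fails if it takes over 67 s, if anything falls off the work surface, if the arm or the gripper's body presses on something with over 40 N, if the wrist force passes 120 N, or if a joint passes its speed limit or range.

## Working session

There is one attempt and no reset: what is moved stays moved. The work goes in short steps, Python scripts to look and compute and a shell command to move; the robot and the scene stay as the last step left them, time stands still between calls to the robot, and variables do not carry over. Pictures are saved under pics/ and viewed, and the job is handed in when it is done.

```bash
ls; mkdir -p pics
python3 - <<'E'
from rig import *
import cv2,numpy as np
print(get_obs()); 
try: print(nose_length())
except Exception as e: print(nose_length)
for n in ["scene","top","wrist"]:
    cv2.imwrite(f"pics/{n}0.png",grab_frame(n)[:,:,::-1]); print(n,camera_model(n))
E
```

```text
pics
{'clock': 0.0, 'joints': array([ 1.11669757e+00,  3.79379577e-01,  1.73478728e+00, -2.17240712e-05,
        1.02849301e+00, -3.32860289e-02]), 'qd': array([ 0.00163561, -0.00032401, -0.00104387,  0.00025921, -0.00160729,
        0.00026045]), 'effort': array([ 7.55882593e-05, -7.63677335e+01, -4.34382141e+01,  6.50388608e-02,
        4.24343802e-02, -2.34390751e-05]), 'ee_pos': array([285.78313824, 638.58314153, 224.305293  ]), 'ee_rot': array([ 0.3292439 ,  1.54572031, -0.33088778]), 'contact_force': array([-0.17294296,  0.51266395,  0.65654094]), 'wrist_torque': array([ 0.02075524, -0.04318102,  0.01497015]), 'finger_gap': 91.31465609832837}
11.0
scene {'camera_matrix': array([[456.03534485,   0.        , 320.51273641],
       [  0.        , 456.03534485, 202.91100303],
       [  0.        ,   0.        ,   1.        ]]), 'R': array([[ 0.99860377, -0.05267822,  0.00393924],
       [-0.0488961 , -0.94997497, -0.30847484],
       [ 0.01999208,  0.30785152, -0.95122435]]), 't': array([-549.402088  ,   48.32151283, 1536.97753739])}
top {'camera_matrix': array([[438.4933917 ,   0. 
[... 178 characters left out ...]
],
       [-0.98613591, -0.01284647, -0.16544162],
       [ 0.16556121, -0.00887537, -0.98615958]]), 't': array([ -31.52100228,  586.88768365, 1278.79165887])}
wrist {'camera_matrix': array([[308.55870283,   0.        , 320.23966538],
       [  0.        , 308.55870283, 201.68150986],
       [  0.        ,   0.        ,   1.        ]]), 'tool_from_camera': array([[-2.79800516e-05, -2.79510262e-01,  9.60142704e-01,
        -1.59393808e+02],
       [ 9.99999982e-01, -1.87119780e-04, -2.53314925e-05,
         1.68724080e-01],
       [ 1.86742104e-04,  9.60142686e-01,  2.79510262e-01,
        -7.90971564e+01],
       [ 0.00000000e+00,  0.00000000e+00,  0.00000000e+00,
         1.00000000e+00]])}
```

View pics/scene0.png

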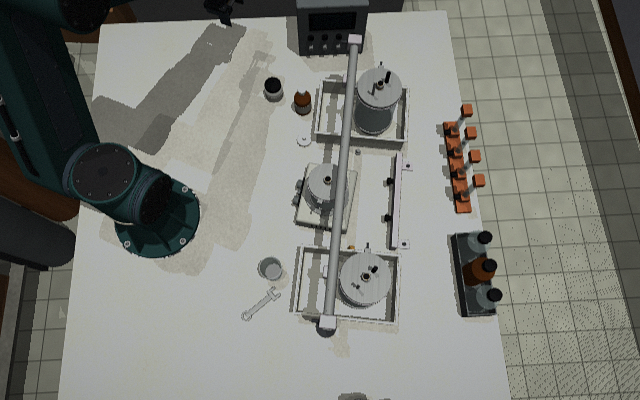

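View pics/top0.png

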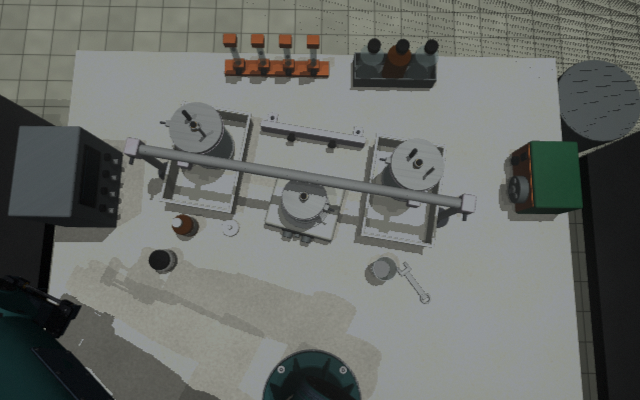

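View pics/wrist0.png

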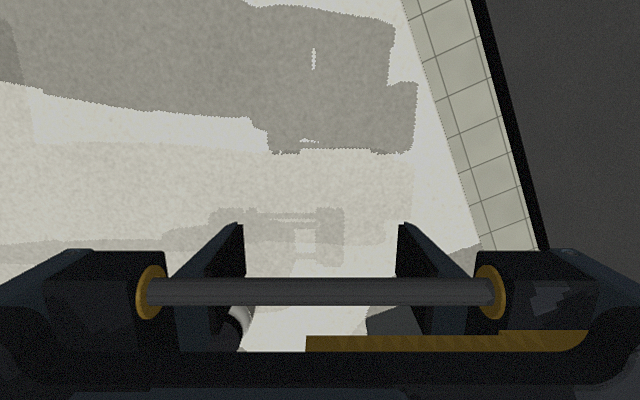

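The scene and top pictures show the rail across the bay, with the stirrer in front of it at scene (325,197) and top (303,210). The back bar with its buffers is at top (312,133). I'll enlarge both.

Run:
```python
import cv2
a=cv2.imread("pics/top0.png")[100:250,150:450]; cv2.imwrite("pics/top0c.png",cv2.resize(cv2.convertScaleAbs(a[5:150,90:290],alpha=1.3),None,fx=4,fy=4,interpolation=cv2.INTER_CUBIC))
a=cv2.imread("pics/scene0.png")[130:280,270:430]; cv2.imwrite("pics/scene0c.png",cv2.resize(cv2.convertScaleAbs(a[0:150],alpha=1.3),None,fx=4,fy=4,interpolation=cv2.INTER_CUBIC))
```

```text
(no output)
```

View pics/top0c.png

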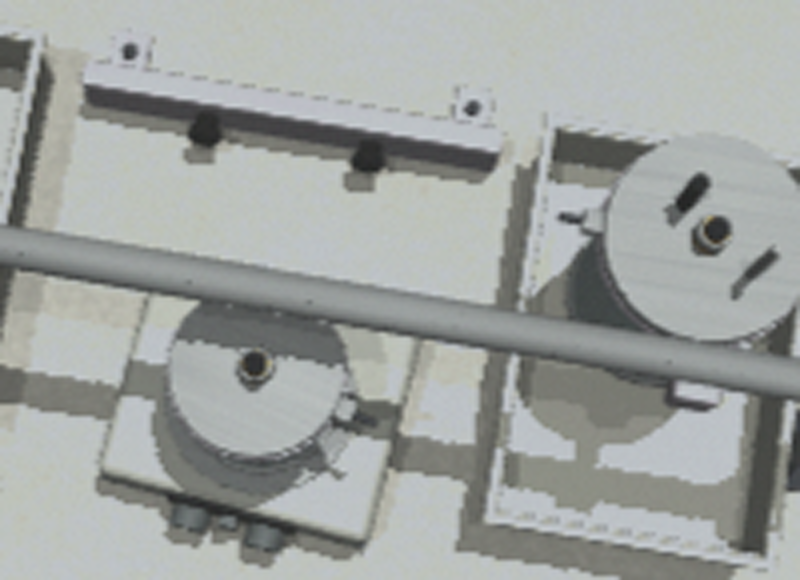

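View pics/scene0c.png

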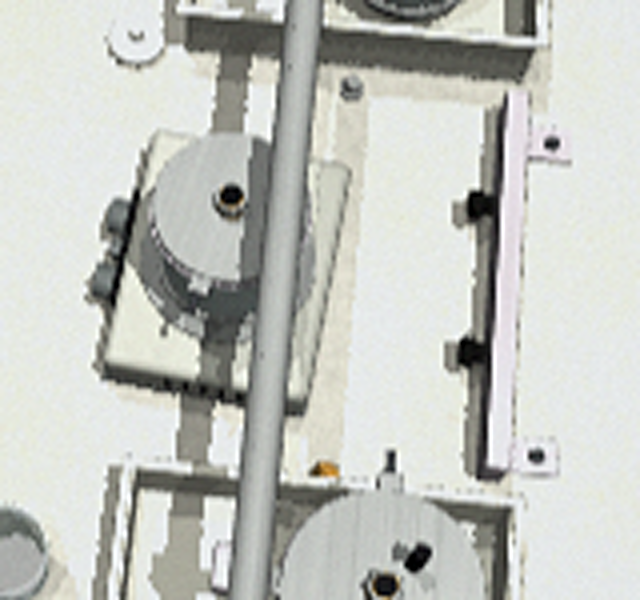

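```bash
cat > h.py <<'E'
import numpy as np,cv2
from rig import *
from scipy.optimize import least_squares
from scipy.spatial.transform import Rotation as Ro
C={n:camera_model(n) for n in("top","scene")}
def proj(n,X):
    c=C[n];p=np.atleast_2d(X)@c["R"].T+c["t"];q=p@c["camera_matrix"].T;return q[:,:2]/q[:,2:]
def T(p,X):
    X=np.atleast_2d(X).astype(float);c,s=np.cos(p[2]),np.sin(p[2])
    return np.c_[p[0]+c*X[:,0]-s*X[:,1],p[1]+s*X[:,0]+c*X[:,1],X[:,2]]
def px(off,uv,f=4): return (np.array(uv,float)+.5)/f-.5+np.array(off)
def fit(obs,p0): # obs: list (cam, offset, modelpt, uv)
    def r(p): return np.concatenate([(proj(n,T(p,m))[0]-px(o,uv)) for n,o,m,uv in obs])
    s=least_squares(r,p0,loss="soft_l1"); return s.x, r(s.x).reshape(-1,2)
def poly(im,n,off,f,p,pts,col):
    q=((proj(n,T(p,pts))-np.array(off)+.5)*f-.5)
    cv2.polylines(im,[np.round(q*8).astype(np.int32)],False,col,1,cv2.LINE_AA,3)
def overlay(n,file,out,off,size,f,st,sr):
    im=cv2.imread(file)[off[1]:off[1]+size[1],off[0]:off[0]+size[0]]
    im=cv2.resize(im,None,fx=f,fy=f,interpolation=cv2.INTER_CUBIC)
    g=(0,255,0);r=(0,0,255)
    poly(im,n,off,f,st,[[109,165,56],[109,-165,56]],g)
    for s in(1,-1):
        poly(im,n,off,f,st,[[-170,s*197.5,85],[130,s*197.5,85],[130,s*402.5,85],[-170,s*402.5,85],[-170,s*197.5,85]],g)
        a=np.linspace(0,6.3,30); poly(im,n,off,f,st,np.c_[85+0*a,s*65+13*np.cos(a),36+13*np.sin(a)],g)
    for d in(-14,14): poly(im,n,off,f,st,[[-72+d,430,264],[-72+d,-430,264]],g)
    if sr is not None:
        poly(im,n,off,f,sr,[[-85,-105,64],[85,-105,64],[85,105,64],[-85,105,64],[-85,-105,64]],r)
        poly(im,n,off,f,sr,[[-85,105,5],[-85,-105,5],[85,-105,5]],r)
        poly(im,n,off,f,sr,np.c_[62*np.cos(a),62*np.sin(a),0*a+165],(255,0,0))
        poly(im,n,off,f,sr,np.c_[72*np.cos(a),72*np.sin(a),0*a+70],(255,0,0))
    cv2.imwrite(out,im)
E
cat > f1.py <<'E'
from h import *
t=("top",(240,105));s=("scene",(270,130))
st,r=fit([(*t,[109,165,56],(86,88)),(*t,[109,-165,56],(498,156)),(*t,[-170,-197.5,85],(488,520)),(*t,[-170,-402.5,85],(770,565)),(*t,[130,-197.5,85],(547,115)),
 (*s,[109,165,56],(506,92)),(*s,[109,-165,56],(484,473)),(*s,[-170,-197.5,85],(115,465)),(*s,[130,-197.5,85],(520,497))],[750,0,0])
print(st,r.round(1).tolist())
sr,r=fit([(*t,[-85,105,64],(100,470)),(*t,[-85,-105,64],(367,543)),(*s,[-85,105,64],(155,132)),(*s,[-85,-105,64],(103,366)),(*s,[85,-105,64],(303,410)),(*s,[85,105,64],(350,165))],[650,20,-.3])
print(sr,r.round(1).tolist())
overlay("top","pics/top0.png","pics/ov_top.png",(240,105),(200,145),4,st,sr)
overlay("scene","pics/scene0.png","pics/ov_sc.png",(270,130),(160,150),4,st,sr)
c,s=np.cos(st[2]),np.sin(st[2]);d=sr[:2]-st[:2];print("sr in st",c*d[0]+s*d[1],-s*d[0]+c*d[1],sr[2]-st[2])
np.save("st.npy",st);np.save("sr.npy",sr)
E
python3 f1.py
```

```text
[ 6.83332680e+02  2.68170168e+01 -1.56080182e-01] [[-1.8, -0.3], [0.5, 0.2], [0.6, -0.8], [-0.2, -0.2], [0.9, 2.8], [-0.1, -0.5], [-0.0, -1.3], [3.7, -0.3], [-1.4, 1.6]]
[ 5.72772402e+02  2.45375109e+01 -2.53776336e-01] [[-0.7, 0.4], [1.0, 0.7], [-0.0, -0.4], [-0.6, 0.1], [1.4, -0.6], [1.1, 0.8]]
sr in st -108.86198561131597 -19.43808682771679 -0.09769615384551456
```

View pics/ov_top.png

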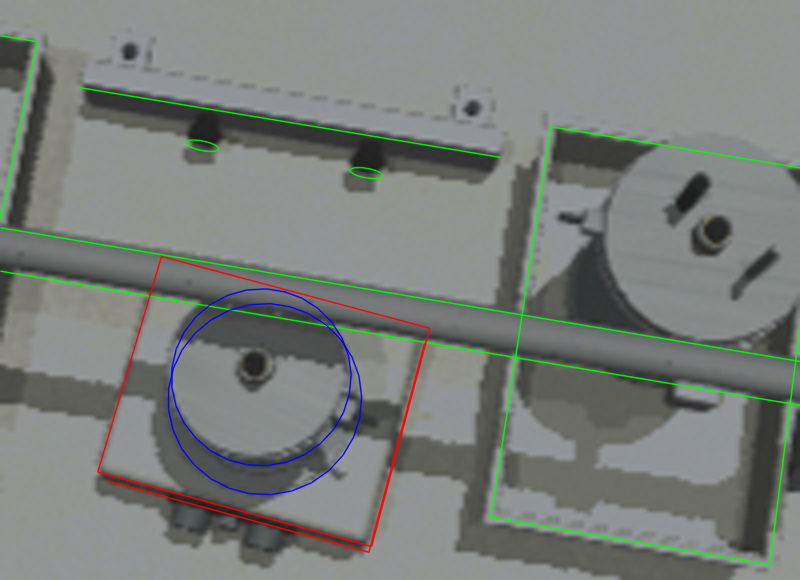

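View pics/ov_sc.png

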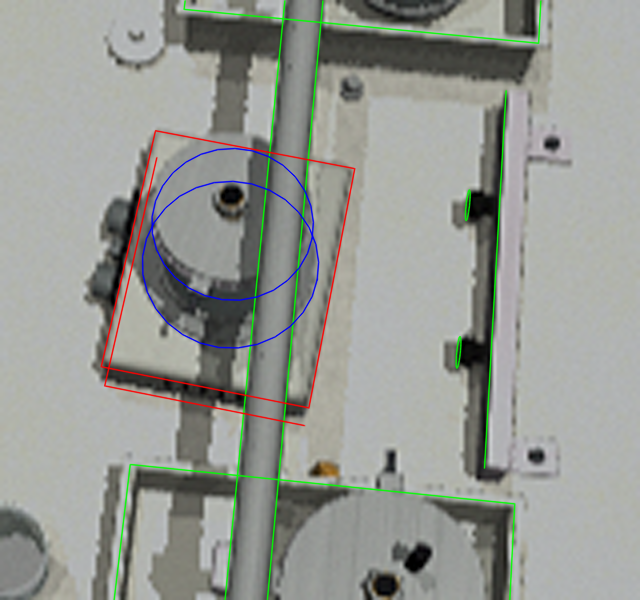

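```bash
cat >> h.py <<'E'
def tool():
    o=get_obs(); return o["ee_pos"],Ro.from_rotvec(o["ee_rot"]).as_matrix(),o
def toS(X,p=None):
    p=np.load("st.npy") if p is None else p
    X=np.atleast_2d(X).astype(float);c,s=np.cos(p[2]),np.sin(p[2]);d=X[:,:2]-p[:2]
    return np.c_[c*d[:,0]+s*d[:,1],-s*d[:,0]+c*d[:,1],X[:,2]]
def bench(n,uv,z=0):
    c=C[n];d=c["R"].T@(np.linalg.inv(c["camera_matrix"])@np.array([*uv,1.]));o=-c["R"].T@c["t"];return o+d*(z-o[2])/d[2]
E
python3 - <<'E'
from h import *
p,R,o=tool();print(R.round(3)); print("TCP st",toS(p))
sr=np.load("sr.npy")
for y in(80,-80): print("front",y,T(sr,[-85,y,36]),toS(T(sr,[-85,y,36])))
for nm,n,uv,z in[("bottle","scene",(303,100),100),("jar","scene",(272,88),75),("filter","scene",(304,140),26),("beaker","scene",(269,268),90),("beaker","top",(379,268),90),("spanner1","scene",(278,291),5),("spanner2","scene",(245,319),5),("plug","scene",(357.5,151.5),10),("fit","scene",(351,247),9)]:
    b=bench(n,uv,z);print(nm,b.round(),toS(b).round())
E
```

```text
[[-0.     0.408  0.913]
 [-0.001  0.913 -0.408]
 [-1.    -0.001 -0.   ]]
TCP st [[-487.81074359  542.65305565  224.46010276]]
front 80 [[510.57973703 123.31540537  36.        ]] [[-185.65339989   68.47140466   36.        ]]
front -80 [[470.40995695 -31.55999218  36.        ]] [[-201.25993064  -90.76563939   36.        ]]
bottle [509. 364. 100.] [[-225.  306.  100.]]
jar [402. 432.  75.] [[-341.  356.   75.]]
filter [505. 249.  26.] [[-210.  191.   26.]]
beaker [ 381. -208.   90.] [[-262. -279.   90.]]
beaker [ 387. -189.   90.] [[-259. -259.   90.]]
spanner1 [ 400. -268.    5.] [[-234. -335.    5.]]
spanner2 [ 295. -349.    5.] [[-326. -432.    5.]]
plug [691. 202.  10.] [[-20. 175.  10.]]
fit [ 643. -138.    9.] [[ -14. -169.    9.]]
```

```bash
python3 -m creep '0 -1.6 1.25 0 0 0;0 -3.1 2.45 0 0 0;0 -3.1 2.45 0 0 0;0 -3.1 2.45 0 0 0;0 -3.1 2.45 0 0 0' 0 20; python3 -m creep '0 -3.1 2.45 0 0 0;0 -3.1 2.45 0 0 0;0 -3.1 2.45 0 0 0;0 -3.1 2.45 0 0 0;0 -3.1 2.45 0 0 0'; python3 -m creep '0 -3.1 2.45 0 0 0;0 -3.1 2.45 0 0 0;0 -3.1 2.45 0 0 0;0 -3.1 2.45 0 0 0;0 -1.5 1.2 0 0 0'
python3 - <<'E'
from h import *
p,R,o=tool();print(p,toS(p),o["joints"].round(3),o["finger_gap"],o["contact_force"]); print(R.round(3))
E
```

```text
clock: 0.57
ee_pos: [329.5, 464.2, 224.6]
ee_rot: [0.329, 1.546, -0.33]
contact_force: [1.1, 0.5, 0.1]
finger_gap: 61.0
clock: 0.98
ee_pos: [378.0, 272.7, 224.9]
ee_rot: [0.33, 1.545, -0.33]
contact_force: [1.1, -0.5, -0.1]
finger_gap: 27.2
clock: 1.4
ee_pos: [422.0, 99.6, 225.0]
ee_rot: [0.331, 1.545, -0.331]
contact_force: [0.2, -0.7, -0.3]
finger_gap: 0.3
[421.99774065  99.61540493 225.03472243] [[-269.47451116   31.28966979  225.03472243]] [ 0.178 -0.062  2.254 -0.     0.95  -0.97 ] 0.26120222628625384 [ 0.17493332 -0.70165195 -0.34828153]
[[ 0.     0.41   0.912]
 [-0.     0.912 -0.41 ]
 [-1.    -0.     0.   ]]
```

```bash
python3 -m creep '0 0 0 -5 0 0;0 -2 0 -5 0 0;0 -3 0 -5 0 0;0 -3 0 0 -6 0;0 -3 0 0 -6 0'; python3 -m creep '0 -1 0 0 -6 0;0 -0.5 0 0 -6 0;0 0 0 0 -6 0;0 0 0 0 0 0;0 0 0 0 0 0'
python3 - <<'E'
from h import *
p,R,o=tool();print(p,toS(p),o["joints"].round(3),o["contact_force"]); print(R.round(3))
cv2.imwrite("pics/w1.png",grab_frame("wrist")[:,:,::-1])
E
```

```text
clock: 1.82
ee_pos: [398.8, -5.7, 225.1]
ee_rot: [0.106, 1.354, -0.134]
contact_force: [0.6, -0.3, 0.1]
finger_gap: 0.7
clock: 2.23
ee_pos: [395.3, -19.3, 224.8]
ee_rot: [0.083, 1.047, -0.144]
contact_force: [-0.2, 0.9, 1.0]
finger_gap: 0.5
[395.30971792 -19.27694151 224.75815375] [[-277.35663221  -90.30602407  224.75815375]] [-0.083 -0.375  2.561 -0.09   0.437 -1.423] [-0.18451307  0.8972241   0.97460246]
[[ 0.492  0.158  0.856]
 [-0.079  0.987 -0.137]
 [-0.867 -0.     0.498]]
```

View pics/w1.png

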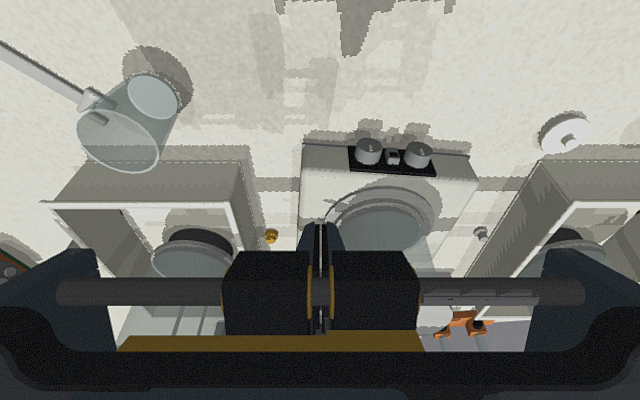

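Run:
```python
import cv2
a=cv2.imread("pics/w1.png")[120:260,280:500]; cv2.imwrite("pics/w1c.png",cv2.resize(a,None,fx=3.6,fy=3.6,interpolation=cv2.INTER_CUBIC))
```

```text
(no output)
```

View pics/w1c.png

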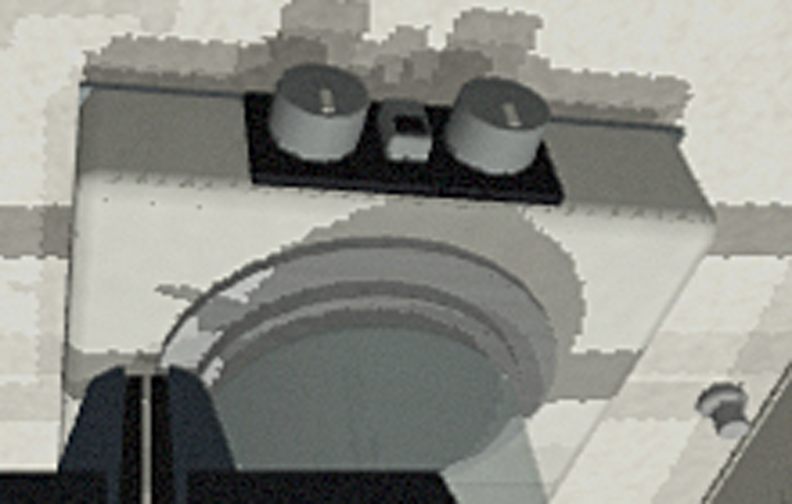

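```bash
cat >> h.py <<'E'
W=camera_model("wrist")
def wproj(p,R,X):
    t=(np.atleast_2d(X)-p)@R; M=W["tool_from_camera"]; c=(t-M[:3,3])@M[:3,:3]; q=c@W["camera_matrix"].T; return q[:,:2]/q[:,2:]
def wfit(p,R,obs,p0): # obs (model, pixel)
    f=lambda s: np.concatenate([wproj(p,R,T(s,m))[0]-np.array(u) for m,u in obs])
    r=least_squares(f,p0,loss="soft_l1"); return r.x,f(r.x).reshape(-1,2)
def rel(s,st=None):
    st=np.load("st.npy") if st is None else st
    return np.r_[toS([s[0],s[1],0],st)[0,:2],s[2]-st[2]]
E
python3 - <<'E'
from h import *
p,R,o=tool()
q=lambda u,v:((u+.5)/3.6-.5+280,(v+.5)/3.6-.5+120)
sr=np.load("sr.npy")
s,r=wfit(p,R,[([-85,-105,64],q(74,172)),([-85,105,64],q(718,215)),([-85,-50,58],q(250,186)),([-85,50,58],q(562,203))],sr)
print("sr",sr,rel(sr)); print("wrist",s,rel(s),r.round(1).tolist())
print(wproj(p,R,T(s,[[-85,-105,8],[-85,105,8]])), q(80,85),q(682,130))
# station from wrist: trays near rim inner corner
st=np.load("st.npy")
print(wproj(p,R,T(st,[[-170,-197.5,85],[-170,197.5,85],[130,-197.5,85]])))
np.save("sr1.npy",s)
E
```

```text
sr [ 5.72772402e+02  2.45375109e+01 -2.53776336e-01] [-1.08861986e+02 -1.94380868e+01 -9.76961538e-02]
wrist [ 5.70786337e+02  2.68812891e+01 -2.63227268e-01] [-1.11188243e+02 -1.74315275e+01 -1.07147086e-01] [[-0.6, 0.8], [4.1, 3.6], [-0.1, -2.6], [-0.4, -0.3]]
[[301.75823467 138.58182904]
 [467.03207516 153.0448505 ]] (301.8611111111111, 143.25) (469.08333333333337, 155.75)
[[225.58450366 205.56440252]
 [575.05687188 204.84575849]
 [262.24165045 317.55196283]]
```

```bash
python3 -m creep '2.5 -0.1 -1 0 0 0;3.5 -0.1 -1.4 0 0 0;3.5 -0.1 -1.4 0 0 0;3.5 -0.1 -1.4 0 0 0;3.5 -0.1 -1.4 0 0 0'; python3 -m creep '1 0 -0.4 0 0 0;0 0 0 0 0 0;0 0 0 0 0 0;0 0 0 0 0 0;0 0 0 0 0 0'
python3 - <<'E'
from h import *
p,R,o=tool();print(p,toS(p),o["joints"].round(3),o["contact_force"]); print(R.round(3))
cv2.imwrite("pics/w2.png",grab_frame("wrist")[:,:,::-1])
E
```

```text
clock: 2.7
ee_pos: [397.7, -15.7, 146.6]
ee_rot: [0.076, 1.149, -0.167]
contact_force: [-0.1, 0.2, 0.6]
finger_gap: 0.3
clock: 3.12
ee_pos: [396.5, -14.8, 144.3]
ee_rot: [0.076, 1.152, -0.169]
contact_force: [0.4, -0.3, -1.5]
finger_gap: 0.4
[396.48444769 -14.81044292 144.30192803] [[-276.8904871   -85.71121087  144.30192803]] [-0.047 -0.125  2.556 -0.251  0.307 -1.227] [ 0.41441691 -0.32015149 -1.48031326]
[[ 0.396  0.172  0.902]
 [-0.094  0.985 -0.146]
 [-0.914 -0.027  0.406]]
```

View pics/w2.png

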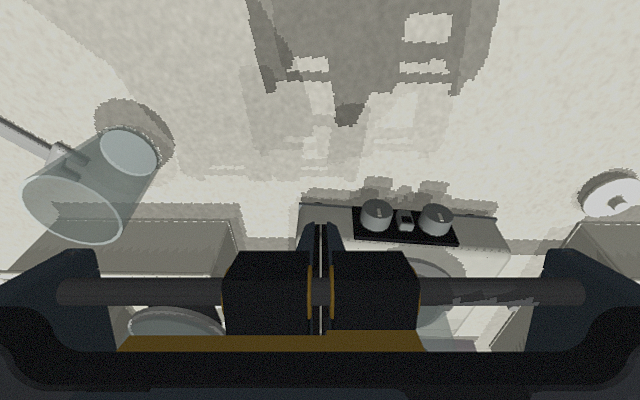

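```bash
cat > kin.py <<'E'
from h import *
D=[([1.11669757,3.79379577e-01,1.73478728,0,1.02849301,-.0333],[285.8,638.6,224.3]),
([0.178,-0.062,2.254,0,.95,-.97],[422,99.6,225]),
([-.083,-.375,2.561,-.09,.437,-1.423],[395.3,-19.3,224.8]),
([-.047,-.125,2.556,-.251,.307,-1.227],[396.5,-14.8,144.3])]
def fk(q,k):
    a,h,L1,L2,d=k[:5]; e=k[5] if len(k)>5 else 0
    rz=lambda t:Ro.from_rotvec([0,0,t]); ry=lambda t:Ro.from_rotvec([0,t,0])
    R=rz(q[0]);p=np.array([0,0,h])+R.apply([a,0,0])
    R=R*ry(q[1]);p=p+R.apply([0,0,L1])
    R=R*ry(q[2]);p=p+R.apply([e,0,L2])
    R=R*rz(q[3])*ry(q[4]);p=p+R.apply([0,0,d])
    R=R*rz(q[5]); return p,R
s=least_squares(lambda k:np.concatenate([fk(q,k)[0]-x for q,x in D]),[0,300,600,550,250])
K=s.x
if __name__=="__main__":
    print(K,s.fun.round(1)); p,R,o=tool(); _,r=fk(o["joints"],K); print((Ro.from_matrix(R).inv()*r).as_matrix().round(2))
E
python3 kin.py
```

```text
[  0.87361902 251.91057444 533.52799223 580.58686307 219.52208544] [ 19.1 -13.9   3.5  10.9 -21.7   2.   -8.7 -21.2  -1.9   3.1 -20.5  -3.6]
[[-0.  0.  1.]
 [-1.  0. -0.]
 [-0. -1.  0.]]
```

```bash
cat > kin.py <<'E'
from h import *
D=[([1.11669757,3.79379577e-01,1.73478728,0,1.02849301,-.0333],[285.8,638.6,224.3]),
([0.178,-0.062,2.254,0,.95,-.97],[422,99.6,225]),
([-.083,-.375,2.561,-.09,.437,-1.423],[395.3,-19.3,224.8]),
([-.047,-.125,2.556,-.251,.307,-1.227],[396.5,-14.8,144.3])]
M=Ro.from_matrix(np.array([[0,0,1],[-1,0,0],[0,-1,0]])).inv() # tool^-1*fk = M' 
def fk(q,k):
    a,h,L1,L2,d,b=k
    rz=lambda t:Ro.from_rotvec([0,0,t]); ry=lambda t:Ro.from_rotvec([0,t,0])
    R=rz(q[0]);p=np.array([0,0,h])+R.apply([a,b,0])
    R=R*ry(q[1]);p=p+R.apply([0,0,L1])
    R=R*ry(q[2]);p=p+R.apply([0,0,L2])
    R=R*rz(q[3])*ry(q[4]);p=p+R.apply([0,0,d])
    R=R*rz(q[5]); return p,R*M
K=least_squares(lambda k:np.concatenate([fk(q,k)[0]-x for q,x in D]),[0,300,600,550,250,0]).x
lo=np.array([-2.77,-.74,0,-1.06,.31,-3.08]);hi=np.array([2.77,2.19,2.66,4.2,2.87,3.08])
def ik(sp,al,yaw,q0):
    st=np.load("st.npy");P=T(st,[sp])[0];y=yaw+st[2]
    f=np.array([np.cos(y),np.sin(y),0]);u=np.array([0,0,1.]);l=np.cross(u,f)
    x=f*np.sin(al)-u*np.cos(al);z=f*np.cos(al)+u*np.sin(al);Rt=Ro.from_matrix(np.c_[x,l,z])
    def r(q):
        p,R=fk(q,K);return np.r_[(p-P)/100,(Rt.inv()*R).as_rotvec()]
    s=least_squares(r,np.clip(q0,lo+.01,hi-.01),bounds=(lo,hi));return s.x,np.linalg.norm(s.fun)
if __name__=="__main__":
    print(K,[ (fk(q,K)[0]-x).round(1).tolist() for q,x in D]); p,R,o=tool(); print((Ro.from_matrix(R).inv()*fk(o["joints"],K)[1]).as_matrix().round(2))
    q0=o["joints"]
    for y in(-90,75):
      for x in(-260,-235,-220,-200,-180,-160,-140,-120,-104):
        best=None
        for a in(0,5,10,15,20,25,30,35,40,45):
            q,e=ik([x,y,37],np.radians(a),0,q0)
            if e<.01:best=(a,q.round(2))
        print(y,x,best)
E
python3 kin.py
```

```text
[-20.18995145 274.44644321 554.37276012 599.21416301 252.59826072
  23.13638859] [[-0.5, -1.4, 2.7], [-0.3, -0.2, 1.4], [-4.0, 0.3, 0.6], [5.8, 0.1, -4.7]]
[[ 1.  0.  0.]
 [-0.  1. -0.]
 [-0.  0.  1.]]
-90 -260 (10, array([-0.1 ,  0.2 ,  2.46, -0.03,  0.31, -1.49]))
-90 -235 (10, array([-0.11,  0.24,  2.41, -0.03,  0.32, -1.5 ]))
-90 -220 (10, array([-0.11,  0.26,  2.38, -0.03,  0.33, -1.5 ]))
-90 -200 (10, array([-0.11,  0.28,  2.35, -0.02,  0.34, -1.5 ]))
-90 -180 (10, array([-0.11,  0.31,  2.31, -0.02,  0.35, -1.51]))
-90 -160 (10, array([-0.11,  0.33,  2.27, -0.02,  0.37, -1.51]))
-90 -140 (10, array([-0.12,  0.35,  2.23, -0.02,  0.38, -1.51]))
-90 -120 (10, array([-0.12,  0.38,  2.19, -0.02,  0.4 , -1.52]))
-90 -104 (10, array([-0.12,  0.4 ,  2.16, -0.02,  0.41, -1.52]))
75 -260 (10, array([ 0.3 ,  0.27,  2.36, -0.22,  0.36, -0.91]))
75 -235 (10, array([ 0.28,  0.3 ,  2.32, -0.2 ,  0.37, -0.95]))
75 -220 (10, array([ 0.27,  0.31,  2.29, -0.19,  0.38, -0.98]))
75 -200 (15, array([ 0.27,  0.32,  2.29, -0.36,  0.31, -0.81]))
75 -180 (15, array([ 0.25,  0.34,  2.26, -0.34,  0.31, -0.85]))
75 -160 (15, array([ 0.23,  0.37,  2.23, -0.32,  0.32, -0.89]))
75 -140 (15, array([ 0.22,  0.39,  2.19, -0.29,  0.33, -0.93]))
75 -120 (15, array([ 0.2 ,  0.41,  2.15, -0.27,  0.34, -0.96]))
75 -104 (15, array([ 0.19,  0.43,  2.13, -0.26,  0.35, -0.99]))
```

```bash
cat > k2.py <<'E'
from kin import *
for y in(-90,75):
  for x in(-260,-220,-180,-140,-104):
    ok=[]
    for a in range(10,75,5):
      for q0 in([-.1,.2,2.3,3.14,.5,1.6],[-.1,.4,2.5,3.14,.5,1.6],[-.1,.4,2.5,3.14,.5,-1.6]):
        q,e=ik([x,y,40],np.radians(a),0,q0)
        if e<.01: ok.append((a,q.round(2).tolist()));break
    print(y,x,[a for a,_ in ok],ok[0] if ok else None,ok[-1] if ok else None)
E
python3 k2.py
```

```text
-90 -260 [10, 35] (10, [-0.1, 0.2, 2.46, -0.03, 0.31, -1.49]) (35, [-0.08, 0.2, 2.64, 3.28, 0.31, 1.5])
-90 -220 [10, 40, 45, 50, 55, 70] (10, [-0.11, 0.25, 2.38, -0.03, 0.34, -1.5]) (70, [-0.07, 0.64, 2.66, 3.23, 1.38, 1.59])
-90 -180 [10, 40, 45, 50, 55, 60, 65, 70] (10, [-0.11, 0.3, 2.31, -0.02, 0.36, -1.51]) (70, [-0.08, 0.63, 2.6, 3.22, 1.3, 1.58])
-90 -140 [10, 40, 45, 50, 55, 60, 65, 70] (10, [-0.12, 0.35, 2.23, -0.02, 0.39, -1.51]) (70, [-0.09, 0.62, 2.53, 3.21, 1.23, 1.57])
-90 -104 [10, 15, 40, 45, 50, 55, 60, 65, 70] (10, [-0.12, 0.39, 2.16, -0.02, 0.41, -1.52]) (70, [-0.1, 0.62, 2.47, 3.2, 1.17, 1.57])
75 -260 [10, 40, 45, 50, 55, 60, 65, 70] (10, [0.3, 0.26, 2.36, -0.22, 0.37, -0.92]) (70, [0.63, 0.62, 2.57, 3.92, 1.26, 1.61])
75 -220 [10, 15, 35, 40, 45, 50, 55, 60, 65, 70] (10, [0.27, 0.31, 2.29, -0.19, 0.39, -0.98]) (70, [0.54, 0.62, 2.53, 3.83, 1.23, 1.58])
75 -180 [10, 15, 35, 40, 45, 50, 55, 60, 65, 70] (10, [0.23, 0.35, 2.22, -0.17, 0.41, -1.04]) (70, [0.46, 0.62, 2.48, 3.77, 1.19, 1.55])
75 -140 [10, 15, 40, 45, 50, 55, 60, 65, 70] (10, [0.2, 0.4, 2.15, -0.15, 0.43, -1.08]) (70, [0.4, 0.63, 2.42, 3.71, 1.15, 1.52])
75 -104 [10, 15, 40, 45, 50, 55, 60, 65, 70] (10, [0.18, 0.44, 2.09, -0.13, 0.46, -1.12]) (70, [0.35, 0.64, 2.37, 3.67, 1.11, 1.5])
```

```bash
cat > plan.py <<'E'
from kin import *
import sys
p,R,o=tool();q0=o["joints"];st=np.load("st.npy")
def at(P,j4,j5,j6,g):
    s=least_squares(lambda a:(fk([*a,j4,j5,j6],K)[0]-P)/100,g,bounds=(lo[:3],hi[:3]));return np.r_[s.x,j4,j5,j6],np.linalg.norm(s.fun)
P0=fk(q0,K)[0]; P1=T(st,[-255,-80,250])[0]
seq=[q0]; N=32
for i in range(1,N+1):
    t=i/N
    P=P0+(P1-P0)*min(1,t*4)
    j5=.307+min(1,t*4)*(.55-.307); j4=q0[3]+(3.2-q0[3])*max(0,(t-.1)/.9); j6=q0[5]+(-1.6-q0[5])*t
    q,e=at(P,j4,j5,j6,seq[-1][:3]); seq.append(q)
    if e>.01: print("bad",i,e,q.round(2))
for i in range(N):
    a,A=fk(seq[i],K);b,B=fk(seq[i+1],K)
    d=A.inv().apply(b-a)/10;w=np.degrees((A.inv()*B).as_rotvec())
    print(i+1,d.round(1),w.round(1),np.linalg.norm(w).round(1),"q",seq[i+1].round(2), "dir",B.apply([1,0,0]).round(2))
E
python3 plan.py
```

```text
bad 19 0.07696816183186786 [-0.4  -0.34  2.66  1.64  0.55 -1.45]
bad 20 0.1643261761485248 [-0.39 -0.31  2.66  1.76  0.55 -1.46]
bad 21 0.24688701343528696 [-0.37 -0.29  2.66  1.88  0.55 -1.47]
bad 22 0.32378171847901577 [-0.35 -0.26  2.66  2.    0.55 -1.48]
bad 23 0.3942415781334929 [-0.33 -0.24  2.66  2.12  0.55 -1.49]
bad 24 0.4575934517902224 [-0.31 -0.22  2.66  2.24  0.55 -1.51]
bad 25 0.513255530216468 [-0.28 -0.21  2.66  2.36  0.55 -1.52]
bad 26 0.5607336548482873 [-0.25 -0.19  2.66  2.48  0.55 -1.53]
bad 27 0.5996182378107724 [-0.22 -0.18  2.66  2.6   0.55 -1.54]
bad 28 0.62958177105169 [-0.19 -0.17  2.66  2.72  0.55 -1.55]
bad 29 0.6503768881935594 [-0.16 -0.16  2.66  2.84  0.55 -1.56]
bad 30 0.6618349351252131 [-0.13 -0.16  2.66  2.96  0.55 -1.58]
bad 31 0.6638650080155586 [-0.09 -0.16  2.66  3.08  0.55 -1.59]
bad 32 0.6564534257521972 [-0.06 -0.16  2.66  3.2   0.55 -1.6 ]
1 [-1.2  0.   0.7] [-0.8 -0.5 -0.2] 1.0 q [-0.04 -0.16  2.55 -0.25  0.34 -1.24] dir [ 0.4  -0.1  -0.91]
2 [-1.2  0.   0.8] [-0.8 -0.5 -0.2] 0.9 q [-0.04 -0.18  2.54 -0.25  0.37 -1.25] dir [ 0.41 -0.1  -0.
[... 2308 characters left out ...]
.1] [4.8 0.1 1.8] 5.1 q [-0.25 -0.19  2.66  2.48  0.55 -1.53] dir [ 0.91  0.1  -0.41]
27 [ 0.4  0.1 -0.1] [4.7 0.1 1.8] 5.0 q [-0.22 -0.18  2.66  2.6   0.55 -1.54] dir [ 0.91  0.07 -0.4 ]
28 [ 0.3  0.1 -0.1] [4.6 0.1 1.8] 5.0 q [-0.19 -0.17  2.66  2.72  0.55 -1.55] dir [ 0.92  0.04 -0.39]
29 [ 0.2  0.  -0.1] [4.6 0.  1.8] 4.9 q [-0.16 -0.16  2.66  2.84  0.55 -1.56] dir [ 0.92  0.01 -0.38]
30 [ 0.1  0.  -0. ] [4.5 0.  1.8] 4.9 q [-0.13 -0.16  2.66  2.96  0.55 -1.58] dir [ 0.93 -0.02 -0.38]
31 [ 0.  0. -0.] [ 4.5 -0.   1.9] 4.9 q [-0.09 -0.16  2.66  3.08  0.55 -1.59] dir [ 0.93 -0.06 -0.37]
32 [-0.1  0.   0. ] [ 4.5 -0.   1.9] 4.9 q [-0.06 -0.16  2.66  3.2   0.55 -1.6 ] dir [ 0.92 -0.09 -0.37]
```

```bash
sed -i 's/-255,-80,250/-228,-85,190/; s/\.55-\.307/.45-.307/' plan.py; python3 plan.py
```

```text
bad 23 0.016436647960311662 [-0.31 -0.15  2.66  2.12  0.45 -1.49]
bad 24 0.06986068241088543 [-0.29 -0.13  2.66  2.24  0.45 -1.51]
bad 25 0.11689329519748037 [-0.27 -0.12  2.66  2.36  0.45 -1.52]
bad 26 0.15707802258522874 [-0.25 -0.11  2.66  2.48  0.45 -1.53]
bad 27 0.1900350543449873 [-0.22 -0.1   2.66  2.6   0.45 -1.54]
bad 28 0.2154597397041835 [-0.2  -0.09  2.66  2.72  0.45 -1.55]
bad 29 0.23312138866295218 [-0.17 -0.09  2.66  2.84  0.45 -1.56]
bad 30 0.2428623486082657 [-0.14 -0.08  2.66  2.96  0.45 -1.58]
bad 31 0.24459735876800784 [-0.11 -0.08  2.66  3.08  0.45 -1.59]
bad 32 0.23831317891859782 [-0.08 -0.08  2.66  3.2   0.45 -1.6 ]
1 [-0.4 -0.   0.8] [-0.7  0.  -0.2] 0.7 q [-0.05 -0.13  2.54 -0.25  0.32 -1.24] dir [ 0.39 -0.1  -0.91]
2 [-0.4 -0.   0.8] [-0.6  0.  -0.2] 0.7 q [-0.04 -0.13  2.53 -0.25  0.34 -1.25] dir [ 0.39 -0.1  -0.91]
3 [-0.4 -0.   0.8] [-0.6  0.1 -0.2] 0.7 q [-0.04 -0.13  2.52 -0.25  0.36 -1.26] dir [ 0.39 -0.11 -0.91]
4 [-0.4 -0.   0.8] [5.6 0.6 1.3] 5.7 q [-0.06 -0.14  2.5  -0.16  0.38 -1.27] dir [ 0.39 -0.08 -0.92]
5 [-0.4  0.   0.7] [7.1 0.7 1.8] 7.4 q 
[... 2048 characters left out ...]
 [4.9 0.1 1.6] 5.2 q [-0.25 -0.11  2.66  2.48  0.45 -1.53] dir [ 0.83  0.07 -0.56]
27 [ 0.3  0.1 -0.1] [4.9 0.  1.6] 5.1 q [-0.22 -0.1   2.66  2.6   0.45 -1.54] dir [ 0.84  0.04 -0.55]
28 [ 0.2  0.1 -0.1] [4.8 0.  1.6] 5.0 q [-0.2  -0.09  2.66  2.72  0.45 -1.55] dir [ 0.84  0.02 -0.54]
29 [ 0.2  0.  -0.1] [4.7 0.  1.6] 5.0 q [-0.17 -0.09  2.66  2.84  0.45 -1.56] dir [ 0.84 -0.01 -0.54]
30 [ 0.1  0.  -0. ] [ 4.7 -0.   1.6] 5.0 q [-0.14 -0.08  2.66  2.96  0.45 -1.58] dir [ 0.85 -0.04 -0.53]
31 [ 0.  0. -0.] [ 4.7 -0.   1.6] 4.9 q [-0.11 -0.08  2.66  3.08  0.45 -1.59] dir [ 0.84 -0.07 -0.53]
32 [-0.1  0.   0. ] [ 4.7 -0.   1.6] 4.9 q [-0.08 -0.08  2.66  3.2   0.45 -1.6 ] dir [ 0.84 -0.1  -0.53]
```

```bash
python3 -m creep '-0.4 0 0.8 0 0 0;-0.4 0 0.8 0 0 0;-0.4 0 0.8 5 0.5 1.2;-0.4 0 0.8 6.6 0.6 1.7;-0.4 0 0.7 6.6 0.6 1.8'; python3 -m creep '-0.4 0.1 0.7 6.6 0.6 2;-0.4 0.2 0.7 6.6 0.6 2.1;-0.4 0.3 0.7 6.6 0.6 2.2;0 0 0 6.6 0.5 2.2;0 0 0 6.6 0.4 2.2'
python3 - <<'E'
from h import *
p,R,o=tool();print(p,toS(p),o["joints"].round(3),o["contact_force"]); print(R.round(3))
E
```

```text
clock: 3.58
ee_pos: [424.6, -20.7, 179.4]
ee_rot: [0.412, 1.14, -0.277]
contact_force: [0.0, 0.9, -0.9]
finger_gap: 0.6
clock: 4.0
ee_pos: [439.2, -28.4, 198.8]
ee_rot: [1.032, 1.044, -0.435]
contact_force: [-0.7, 0.6, 0.2]
finger_gap: 0.5
[439.18149884 -28.37416159 198.84585565] [[-232.6040103   -92.4729128   198.84585565]] [-0.287 -0.171  2.485  0.672  0.476 -1.392] [-0.73495196  0.61776359  0.17673705]
[[ 0.476  0.725  0.498]
 [ 0.158  0.486 -0.859]
 [-0.865  0.487  0.117]]
```

```bash
python3 -m creep '0 0 0 6.6 0.4 2.3;0 0 0 6.6 0.4 2.3;0 0 0 6.5 0.3 2.3;0 0 0 6.5 0.3 2.3;0 0 0 6.4 0.3 2.3'; python3 -m creep '0 0 0 6.3 0.3 2.2;0 0 0 6.2 0.3 2.2;0 0 0 6 0.3 2.1;0 0 0 5.9 0.3 2.1;0 0 0 5.7 0.3 2'
python3 plan.py | head -0
python3 - <<'E'
from h import *
p,R,o=tool();print(p,toS(p),o["joints"].round(3),o["contact_force"]); print(R.round(3))
E
```

```text
clock: 4.42
ee_pos: [438.6, -28.4, 198.3]
ee_rot: [1.637, 0.846, -0.57]
contact_force: [-0.0, -0.2, 0.0]
finger_gap: 0.4
clock: 4.83
ee_pos: [438.5, -28.5, 198.3]
ee_rot: [2.176, 0.578, -0.677]
contact_force: [0.5, 0.5, 1.4]
finger_gap: 0.8
[438.54895377 -28.51468751 198.26290104] [[-233.20702191  -92.7100579   198.26290104]] [-0.393 -0.153  2.633  1.806  0.491 -1.458] [0.45428018 0.53456502 1.43852194]
[[ 0.756  0.593 -0.279]
 [ 0.183 -0.6   -0.779]
 [-0.629  0.537 -0.562]]
```

```bash
cat > go.py <<'E'
from kin import *
def Rt(al,yaw,up=True):
    st=np.load("st.npy");y=yaw+st[2];f=np.array([np.cos(y),np.sin(y),0]);u=np.array([0,0,1.]);l=np.cross(u,f)
    x=f*np.sin(al)-u*np.cos(al);z=f*np.cos(al)+u*np.sin(al);s=-1 if up else 1
    return Ro.from_matrix(np.c_[x,s*l,s*z])
def rows(P,Rtar,N,p=None,R=None):
    if p is None: p,R,o=tool();R=Ro.from_matrix(R)
    w=(R.inv()*Rtar).as_rotvec()/N; A=Ro.from_rotvec(w)
    S=sum(np.linalg.matrix_power(A.as_matrix(),i) for i in range(N))
    d=np.linalg.solve(S,R.inv().apply(P-p)); return d/10,np.degrees(w)
def ik2(P,Rr,q0):
    s=least_squares(lambda q:np.r_[(fk(q,K)[0]-P)/100,(Rr.inv()*fk(q,K)[1]).as_rotvec()],np.clip(q0,lo+.01,hi-.01),bounds=(lo,hi));return s.x,np.linalg.norm(s.fun)
def plan(sp,al,yaw,N,chk=True):
    P=T(np.load("st.npy"),[sp])[0];Rr=Rt(np.radians(al),yaw);d,w=rows(P,Rr,N)
    print(f"N={N} row: d(cm)",d.round(2),"w(deg)",w.round(2),"| mm",np.linalg.norm(d*10).round(1),"deg",np.linalg.norm(w).round(1))
    if chk:
        p,R,o=tool();q=o["joints"];R=Ro.from_matrix(R);b=0
        for i in range(N):
            p=p+R.apply(d*10);R=R*Ro.from_rotvec(np.radians(w));q,e=ik2(p,R,q);b=max(b,e)
        print("end q",q.round(2),"worst e",round(b,3))
def where():
    p,R,o=tool();s=toS(p)[0];st=np.load("st.npy")
    c=Ro.from_matrix(R).apply([11,0,16*np.sign(R[2,2])])+p
    print("st TCP",s.round(1),"edge",toS(c)[0].round(1),"dir yaw",round(np.arctan2(R[1,0],R[0,0])-st[2],3),"alpha",round(np.degrees(np.arccos(-R[2,0])),1),"yright",R[2,1].round(3))
    c,s=np.cos(st[2]),np.sin(st[2]);F=o["contact_force"];print("t",round(o["clock"],2),"F st",[round(c*F[0]+s*F[1],1),round(-s*F[0]+c*F[1],1),round(F[2],1)],"q",o["joints"].round(2))
E
python3 - <<'E'
from go import *
for N in(15,):
  for z in(90,120,150): plan([-245,-95,z],48,0,N)
E
```

```text
N=15 row: d(cm) [ 0.38 -0.25  0.58] w(deg) [ 3.87 -0.64  1.03] | mm 7.4 deg 4.1
end q [-0.08  0.09  2.66  3.34  0.37 -1.7 ] worst e 0.105
N=15 row: d(cm) [ 0.26 -0.19  0.43] w(deg) [ 3.87 -0.64  1.03] | mm 5.4 deg 4.1
end q [-0.05 -0.    2.66  3.53  0.31 -1.87] worst e 0.124
N=15 row: d(cm) [ 0.14 -0.12  0.29] w(deg) [ 3.87 -0.64  1.03] | mm 3.4 deg 4.1
end q [-0.26 -0.09  2.66  2.33  0.31 -0.86] worst e 0.18
```

Run:
```python
from go import *
for a in(50,55,60):
  for z in(50,80): 
    for x in(-245,-232): print(a,z,x);plan([x,-97,z],a,0,15)
```

```text
50 50 -245
N=15 row: d(cm) [ 0.53 -0.33  0.8 ] w(deg) [ 3.85 -0.52  1.1 ] | mm 10.1 deg 4.0
end q [-0.08  0.26  2.66  3.3   0.57 -1.65] worst e 0.13
50 50 -232
N=15 row: d(cm) [ 0.6  -0.29  0.75] w(deg) [ 3.85 -0.52  1.1 ] | mm 10.0 deg 4.0
end q [-0.1   0.3   2.66  3.22  0.67 -1.6 ] worst e 0.081
50 80 -245
N=15 row: d(cm) [ 0.41 -0.26  0.65] w(deg) [ 3.85 -0.52  1.1 ] | mm 8.1 deg 4.0
end q [-0.08  0.13  2.66  3.35  0.43 -1.7 ] worst e 0.133
50 80 -232
N=15 row: d(cm) [ 0.48 -0.23  0.6 ] w(deg) [ 3.85 -0.52  1.1 ] | mm 8.0 deg 4.0
end q [-0.09  0.17  2.66  3.26  0.52 -1.63] worst e 0.083
55 50 -245
N=15 row: d(cm) [ 0.49 -0.34  0.82] w(deg) [ 3.79 -0.21  1.26] | mm 10.1 deg 4.0
end q [-0.03  0.3   2.66  3.4   0.66 -1.69] worst e 0.196
55 50 -232
N=15 row: d(cm) [ 0.56 -0.3   0.77] w(deg) [ 3.79 -0.21  1.26] | mm 10.1 deg 4.0
end q [-0.07  0.33  2.66  3.28  0.75 -1.62] worst e 0.14
55 80 -245
N=15 row: d(cm) [ 0.38 -0.27  0.66] w(deg) [ 3.79 -0.21  1.26] | mm 8.1 deg 4.0
end q [-0.04  0.16  2.66  3.46  0.5  -1.76] worst e 0.202
55 80 -232
N=15 row: d(cm) [ 0.45 -0.24  0.62] w(deg) [ 3.79 -0.21  1.26] | mm 8.0 deg 4.0
end q [-0.07  0.2   2.66  3.33  0.58 -1.67] worst e 0.146
60 50 -245
N=15 row: d(cm) [ 0.46 -0.35  0.83] w(deg) [3.73 0.09 1.43] | mm 10.1 deg 4.0
end q [ 0.06  0.39  2.66  3.57  0.87 -1.71] worst e 0.262
60 50 -232
N=15 row: d(cm) [ 0.53 -0.31  0.8 ] w(deg) [3.73 0.09 1.43] | mm 10.1 deg 4.0
end q [-0.02  0.41  2.66  3.38  0.91 -1.64] worst e 0.202
60 80 -245
N=15 row: d(cm) [ 0.35 -0.28  0.67] w(deg) [3.73 0.09 1.43] | mm 8.1 deg 4.0
end q [ 0.04  0.21  2.66  3.63  0.63 -1.83] worst e 0.271
60 80 -232
N=15 row: d(cm) [ 0.42 -0.25  0.64] w(deg) [3.73 0.09 1.43] | mm 8.0 deg 4.0
end q [-0.01  0.24  2.66  3.45  0.69 -1.72] worst e 0.212
```

Run:
```python
from go import *
st=np.load("st.npy")
for yaw in(0,.2,-.2):
  for z in(36,60):
    for x in(-245,-235,-225):
      r=[]
      for a in(34,37,40,43,46,50):
        q,e=ik2(T(st,[x,-96,z])[0],Rt(np.radians(a),yaw),[-.1,.25,2.6,3.2,.45,-1.6]); r.append((a,round(e,3),q[2].round(2),q[4].round(2)))
      print(yaw,z,x,r)
```

```text
0 36 -245 [(34, np.float64(0.018), np.float64(2.61), np.float64(0.31)), (37, np.float64(0.0), np.float64(2.63), np.float64(0.37)), (40, np.float64(0.0), np.float64(2.64), np.float64(0.45)), (43, np.float64(0.0), np.float64(2.66), np.float64(0.55)), (46, np.float64(0.03), np.float64(2.66), np.float64(0.6)), (50, np.float64(0.084), np.float64(2.66), np.float64(0.65))]
0 36 -235 [(34, np.float64(0.023), np.float64(2.6), np.float64(0.31)), (37, np.float64(0.0), np.float64(2.61), np.float64(0.36)), (40, np.float64(0.0), np.float64(2.62), np.float64(0.45)), (43, np.float64(0.0), np.float64(2.64), np.float64(0.54)), (46, np.float64(0.0), np.float64(2.65), np.float64(0.63)), (50, np.float64(0.024), np.float64(2.66), np.float64(0.72))]
0 36 -225 [(34, np.float64(0.027), np.float64(2.58), np.float64(0.31)), (37, np.float64(0.0), np.float64(2.59), np.float64(0.35)), (40, np.float64(0.0), np.float64(2.61), np.float64(0.44)), (43, np.float64(0.0), np.float64(2.62), np.float64(0.53)), (46, np.float64(0.0), np.float64(2.63), np.float64(0.62)), (50, np.float64(0.0), np.float64(2.65), np.float64(0.74
[... 4862 characters left out ...]
 np.float64(2.59), np.float64(0.31)), (37, np.float64(0.0), np.float64(2.6), np.float64(0.32)), (40, np.float64(0.0), np.float64(2.61), np.float64(0.4)), (43, np.float64(0.0), np.float64(2.63), np.float64(0.48)), (46, np.float64(0.0), np.float64(2.64), np.float64(0.56)), (50, np.float64(0.0), np.float64(2.65), np.float64(0.68))]
-0.2 60 -225 [(34, np.float64(0.044), np.float64(2.57), np.float64(0.31)), (37, np.float64(0.0), np.float64(2.58), np.float64(0.32)), (40, np.float64(0.0), np.float64(2.59), np.float64(0.39)), (43, np.float64(0.0), np.float64(2.61), np.float64(0.47)), (46, np.float64(0.0), np.float64(2.62), np.float64(0.56)), (50, np.float64(0.0), np.float64(2.64), np.float64(0.67))]
```

Run:
```python
from go import *
where()
plan([-240,-98,45],42,0,15)
plan([-240,-98,45],42,-.1,15)
# two step
p,R,o=tool();R=Ro.from_matrix(R);q=o["joints"];P=T(np.load("st.npy"),[[-240,-95,60]])[0]
d=R.inv().apply(P-p)/10
q,e=ik2(P,R,q);print("A total d",d.round(2),q.round(2),e)
Rr=Rt(np.radians(42),-.05);d,w=rows(P,Rr,15,P,R);print(d,w)
for i in range(15):
    R=R*Ro.from_rotvec(np.radians(w));q,e=ik2(P,R,q);print(q.round(2),round(e,3))
```

```text
st TCP [-233.2  -92.7  198.3] edge [-222.8  -76.4  200.3] dir yaw 0.394 alpha 51.0 yright 0.537
t 4.83 F st [np.float64(0.4), np.float64(0.6), np.float64(1.4)] q [-0.39 -0.15  2.63  1.81  0.49 -1.46]
N=15 row: d(cm) [ 0.63 -0.3   0.77] w(deg) [ 3.92 -1.    0.83] | mm 10.4 deg 4.1
end q [-0.11  0.24  2.65  3.21  0.48 -1.59] worst e 0.019
N=15 row: d(cm) [ 0.63 -0.3   0.78] w(deg) [ 4.17 -1.11  1.1 ] | mm 10.4 deg 4.5
end q [-0.05  0.25  2.64  3.44  0.48 -1.68] worst e 0.034
A total d [ 8.14 -7.77  8.06] [-0.4   0.28  2.66  2.37  0.73 -2.15] 0.007669860892119446
[0. 0. 0.] [ 4.04876546 -1.053285    0.96369382]
[-0.38  0.28  2.66  2.41  0.71 -2.09] 0.023
[-0.36  0.27  2.66  2.44  0.69 -2.03] 0.036
[-0.34  0.26  2.66  2.49  0.66 -1.98] 0.047
[-0.32  0.25  2.66  2.54  0.63 -1.93] 0.056
[-0.29  0.24  2.66  2.61  0.61 -1.89] 0.061
[-0.26  0.23  2.66  2.68  0.58 -1.86] 0.063
[-0.24  0.22  2.66  2.76  0.55 -1.83] 0.062
[-0.21  0.22  2.66  2.85  0.53 -1.81] 0.058
[-0.18  0.21  2.66  2.93  0.52 -1.8 ] 0.051
[-0.16  0.21  2.66  3.02  0.51 -1.78] 0.04
[-0.14  0.21  2.66  3.09  0.5  -1.76] 0.028
[-0.12  0.21  2.66  3.16  0.5  -1.73] 0.013
[-0.1   0.2   2.66  3.22  0.49 -1.71] 0.0
[-0.08  0.2   2.65  3.29  0.46 -1.69] 0.0
[-0.07  0.19  2.65  3.36  0.43 -1.67] 0.0
```

```bash
python3 -m creep '0.63 -0.3 0.77 3.92 -1 0.83;0.63 -0.3 0.77 3.92 -1 0.83;0.63 -0.3 0.77 3.92 -1 0.83;0.63 -0.3 0.77 3.92 -1 0.83;0.63 -0.3 0.77 3.92 -1 0.83'; python3 -m creep '0.63 -0.3 0.77 3.92 -1 0.83;0.63 -0.3 0.77 3.92 -1 0.83;0.63 -0.3 0.77 3.92 -1 0.83;0.63 -0.3 0.77 3.92 -1 0.83;0.63 -0.3 0.77 3.92 -1 0.83'
python3 - <<'E'
from go import *
where();plan([-240,-98,45],42,0,5)
E
```

```text
clock: 5.25
ee_pos: [440.2, -40.5, 147.3]
ee_rot: [2.451, 0.356, -0.88]
contact_force: [0.8, 0.4, 0.1]
finger_gap: 0.5
clock: 5.67
ee_pos: [436.5, -42.3, 95.4]
ee_rot: [2.701, 0.088, -1.087]
contact_force: [0.4, -1.3, 0.6]
finger_gap: 0.7
st TCP [-233.1 -106.6   95.4] edge [-215.1 -100.3   99. ] dir yaw 0.116 alpha 46.4 yright 0.188
t 5.67 F st [np.float64(0.6), np.float64(-1.2), np.float64(0.6)] q [-0.23  0.18  2.64  2.85  0.5  -1.71]
N=5 row: d(cm) [ 0.63 -0.31  0.76] w(deg) [ 3.95 -0.99  0.81] | mm 10.3 deg 4.2
end q [-0.11  0.24  2.65  3.21  0.48 -1.59] worst e 0.01
```

```bash
python3 -m creep '0.63 -0.31 0.76 3.95 -1 0.81;0.63 -0.31 0.76 3.95 -1 0.81;0.63 -0.31 0.76 3.95 -1 0.81;0.63 -0.31 0.76 3.95 -1 0.81;0.63 -0.31 0.76 3.95 -1 0.81'
python3 - <<'E'
from go import *
where()
for n in("wrist","scene","top"): cv2.imwrite(f"pics/{n}3.png",grab_frame(n)[:,:,::-1])
a=cv2.imread("pics/top3.png")[105:250,240:440]; cv2.imwrite("pics/top3c.png",cv2.resize(a,None,fx=4,fy=4,interpolation=cv2.INTER_CUBIC))
E
```

```text
clock: 6.08
ee_pos: [431.2, -32.2, 44.8]
ee_rot: [-2.805, 0.22, 1.25]
contact_force: [0.2, -0.3, 0.1]
finger_gap: 0.2
st TCP [-239.8  -97.5   44.8] edge [-220.6  -97.5   47.3] dir yaw -0.001 alpha 42.0 yright 0.0
t 6.08 F st [np.float64(0.2), np.float64(-0.3), np.float64(0.1)] q [-0.11  0.34  2.61  3.2   0.54 -1.59]
```

View pics/wrist3.png

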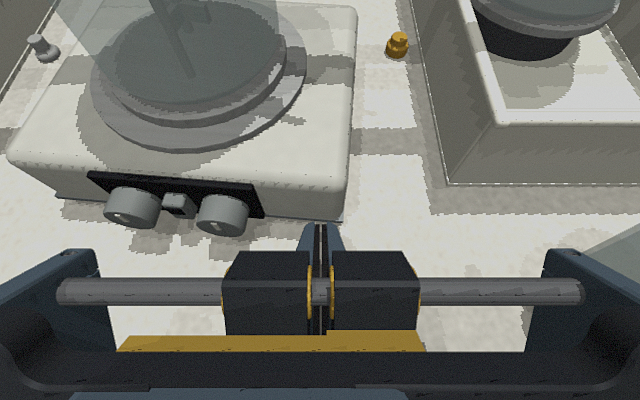

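View pics/top3c.png

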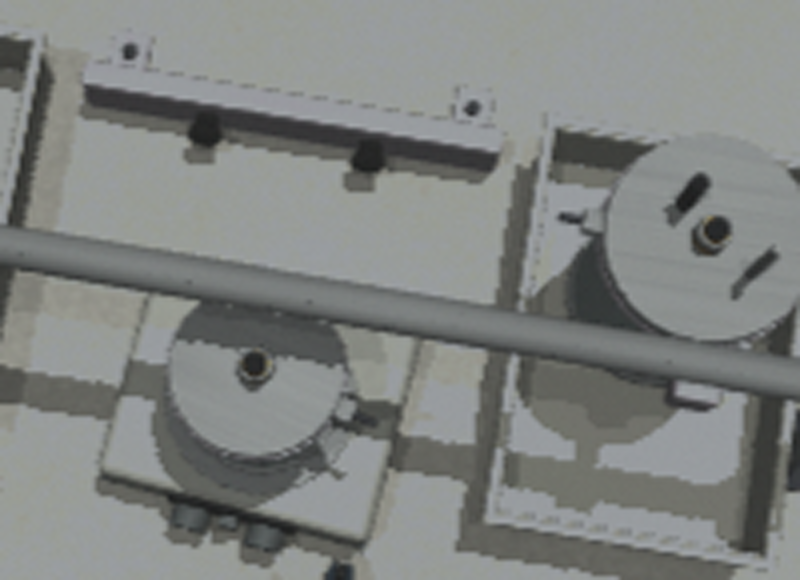

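View pics/scene3.png

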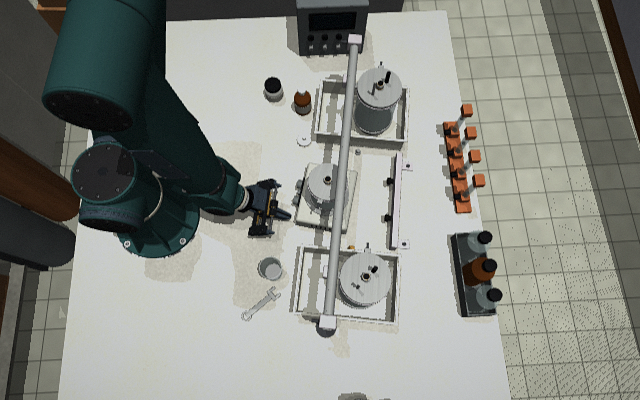

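Run:
```python
from h import *
a=cv2.imread("pics/wrist3.png")[0:240,0:400]; cv2.imwrite("pics/w3c.png",cv2.resize(a,None,fx=2,fy=2,interpolation=cv2.INTER_CUBIC))
p,R,o=tool();s=np.load("sr1.npy");st=np.load("st.npy")
print(wproj(p,R,T(s,[[-85,105,64],[-85,-105,64],[85,-105,64],[-85,-105,8],[-85,-50,55],[-85,50,55]])).round(1).tolist(), wproj(p,R,T(st,[[-170,-197.5,85],[130,-197.5,85],[-170,-197.5,0]])).round(1).tolist())
```

```text
[[-6.4, 153.3], [349.0, 189.1], [364.5, 1.2], [342.3, 225.5], [255.1, 186.9], [93.2, 170.4]] [[504.5, 112.5], [426.3, -128.1], [446.8, 186.4]]
```

View pics/w3c.png

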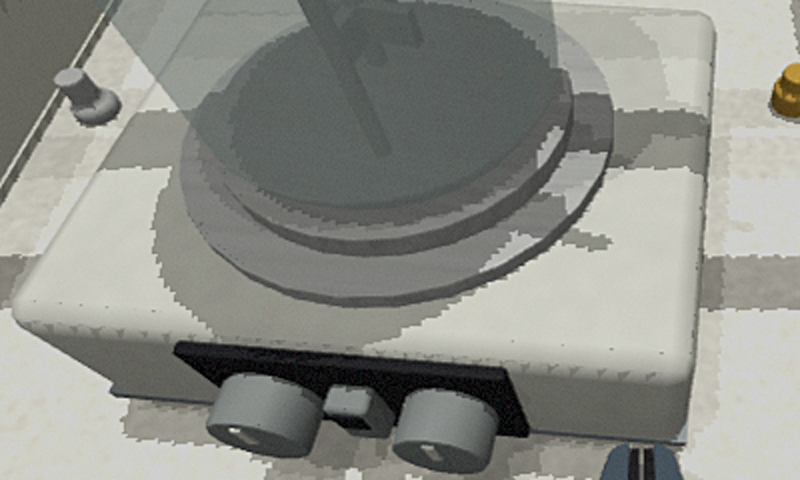

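```bash
python3 -m creep '0.51 -0.07 -0.08 0 0 0;0.51 -0.07 -0.08 0 0 0;0.51 -0.06 -0.08 0 0 0;0.1 0 -0.11 0 0 0;0.07 0 -0.075 0 0 0'; python3 -c "
from go import *
where()"; python3 -m creep '0.07 -0.01 -0.075 0 0 0;0.07 -0.01 -0.075 0 0 0;0.07 -0.01 -0.075 0 0 0;0.07 -0.01 -0.075 0 0 0;0.07 -0.01 -0.075 0 0 0'; python3 -c "
from go import *
where()"
```

```text
clock: 6.65
ee_pos: [444.6, -32.2, 34.4]
ee_rot: [-2.805, 0.215, 1.255]
contact_force: [0.0, 0.1, -0.7]
finger_gap: 0.3
st TCP [-226.7  -95.4   34.4] edge [-207.4  -95.3   36.8] dir yaw 0.002 alpha 41.8 yright 0.002
t 6.65 F st [np.float64(0.0), np.float64(0.1), np.float64(-0.7)] q [-0.11  0.39  2.58  3.2   0.55 -1.59]
clock: 7.07
ee_pos: [448.0, -32.3, 33.9]
ee_rot: [-2.803, 0.216, 1.258]
contact_force: [-10.5, -2.0, 6.2]
finger_gap: 0.3
st TCP [-223.3  -94.9   33.9] edge [-204.   -94.9   36.3] dir yaw 0.002 alpha 41.7 yright 0.001
t 7.07 F st [np.float64(-10.1), np.float64(-3.6), np.float64(6.2)] q [-0.1   0.39  2.57  3.21  0.54 -1.59]
```

```bash
for i in 1 ; do python3 -m creep '0.09 -0.025 -0.12 0 0 0;0.09 -0.025 -0.12 0 0 0;0.09 -0.025 -0.12 0 0 0;0.09 -0.025 -0.12 0 0 0;0.09 -0.025 -0.12 0 0 0';done; python3 -c "
from go import *
where()"
```

```text
clock: 7.48
ee_pos: [455.1, -32.2, 34.2]
ee_rot: [-2.802, 0.216, 1.26]
contact_force: [-9.0, -3.3, 0.3]
finger_gap: 0.6
st TCP [-216.3  -93.8   34.2] edge [-197.   -93.7   36.6] dir yaw 0.001 alpha 41.6 yright 0.001
t 7.48 F st [np.float64(-8.4), np.float64(-4.7), np.float64(0.3)] q [-0.1   0.39  2.56  3.21  0.53 -1.59]
```

```bash
python3 -m creep '0.12 -0.04 -0.16 0 0 0;0.13 -0.04 -0.155 0 0 0;0.13 -0.04 -0.155 0 0 0;0.13 -0.04 -0.155 0 0 0;0.13 -0.04 -0.155 0 0 0';  python3 -c "
from go import *
where()"; python3 -m creep '0.13 -0.04 -0.155 0 0 0;0.13 -0.04 -0.155 0 0 0;0.13 -0.04 -0.155 0 0 0;0.13 -0.04 -0.155 0 0 0;0.13 -0.04 -0.155 0 0 0';  python3 -c "
from go import *
where()"
```

```text
clock: 7.9
ee_pos: [465.3, -31.7, 34.5]
ee_rot: [-2.802, 0.216, 1.26]
contact_force: [-7.8, -3.5, -1.5]
finger_gap: 0.7
st TCP [-206.3  -91.7   34.5] edge [-187.   -91.6   36.8] dir yaw 0.001 alpha 41.6 yright 0.001
t 7.9 F st [np.float64(-7.2), np.float64(-4.6), np.float64(-1.5)] q [-0.1   0.39  2.54  3.22  0.52 -1.6 ]
clock: 8.32
ee_pos: [475.5, -31.2, 34.7]
ee_rot: [-2.802, 0.216, 1.261]
contact_force: [-8.0, -1.1, -2.3]
finger_gap: 0.3
st TCP [-196.2  -89.7   34.7] edge [-177.   -89.6   37.1] dir yaw 0.001 alpha 41.5 yright 0.001
t 8.32 F st [np.float64(-7.7), np.float64(-2.3), np.float64(-2.3)] q [-0.09  0.4   2.52  3.23  0.5  -1.6 ]
```

```bash
python3 -m creep '0.135 -0.06 -0.15 0 0 0;0.135 -0.06 -0.15 0 0 0;0.135 -0.06 -0.15 0 0 0;0.135 -0.06 -0.15 0 0 0;0.135 -0.06 -0.15 0 0 0';  python3 -c "
from go import *
where()"; python3 -m creep '0.135 -0.06 -0.15 0 0 0;0.135 -0.06 -0.15 0 0 0;0.135 -0.06 -0.15 0 0 0;0.135 -0.06 -0.15 0 0 0;0.135 -0.06 -0.15 0 0 0';  python3 -c "
from go import *
where()
p,R,o=tool();np.savez('pics/w4.npz',p=p,R=R)
for n in('wrist','top'): cv2.imwrite(f'pics/{n}4.png',grab_frame(n)[:,:,::-1])
a=cv2.imread('pics/wrist4.png')[0:240,0:400]; cv2.imwrite('pics/w4c.png',cv2.resize(a,None,fx=2,fy=2,interpolation=cv2.INTER_CUBIC))
a=cv2.imread('pics/top4.png')[105:250,240:440]; cv2.imwrite('pics/top4c.png',cv2.resize(a,None,fx=4,fy=4,interpolation=cv2.INTER_CUBIC))
"
```

```text
clock: 8.73
ee_pos: [486.0, -29.9, 34.6]
ee_rot: [-2.802, 0.216, 1.261]
contact_force: [-7.1, -2.9, -1.4]
finger_gap: 0.1
st TCP [-186.1  -86.7   34.6] edge [-166.9  -86.6   37. ] dir yaw 0.001 alpha 41.6 yright 0.001
t 8.73 F st [np.float64(-6.6), np.float64(-3.9), np.float64(-1.4)] q [-0.08  0.4   2.5   3.24  0.49 -1.61]
clock: 9.15
ee_pos: [496.4, -28.4, 34.6]
ee_rot: [-2.802, 0.216, 1.261]
contact_force: [-6.8, -3.0, -0.9]
finger_gap: 0.4
st TCP [-176.1  -83.6   34.6] edge [-156.8  -83.6   36.9] dir yaw 0.001 alpha 41.6 yright 0.001
t 9.15 F st [np.float64(-6.2), np.float64(-4.0), np.float64(-0.9)] q [-0.08  0.41  2.49  3.25  0.48 -1.61]
```

View pics/w4c.png

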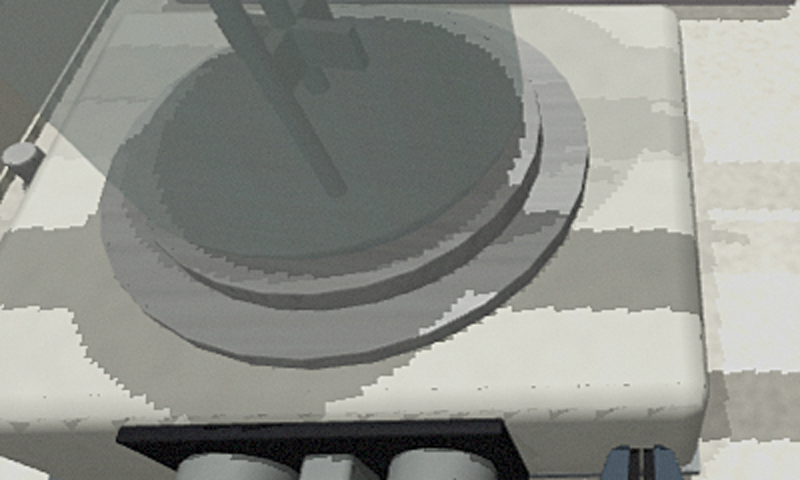

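View pics/top4c.png

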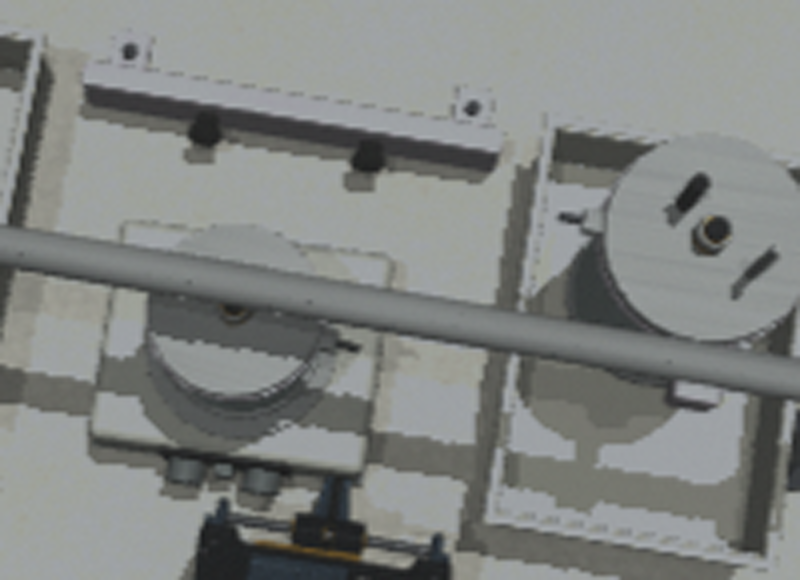

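```bash
cat > m.py <<'E'
from go import *
def meas(tops,wr,npz,p0):
    # tops: dict corner->crop4 px ; wr: corner-> wrist px
    C4={"fl":[-85,105,64],"fr":[-85,-105,64],"br":[85,-105,64],"bl":[85,105,64]}
    rr={k:[v[0]-np.sign(v[0])*2.,v[1]-np.sign(v[1])*2.,64] for k,v in C4.items()}  # rounded corners
    if tops:
        s,r=fit([("top",(240,105),rr[k],v) for k,v in tops.items()],p0);print("top",rel(s).round(3),r.round(1).tolist())
    if wr:
        z=np.load(npz);print("wrist proj at that pose",{k:wproj(z["p"],z["R"],T(s,rr[k])).round(0).tolist() for k in wr},wr)
    return s
E
python3 - <<'E'
from m import *
s=meas(dict(fl=(90,438),fr=(363,473),br=(393,257),bl=(123,222)),dict(fr=(352,198),br=(340,4)),"pics/w4.npz",[620,20,-.1])
s0=meas(dict(fl=(100,470),fr=(367,543)),None,None,[570,20,-.25])
s,r=fit([("top",(240,105),[-83,103,64],(100,470)),("top",(240,105),[-83,-103,64],(367,543))],[570,20,-.2])
print(rel(s))
E
```

```text
top [-7.222e+01  3.989e+00  3.700e-02] [[-0.1, -0.2], [0.3, 0.1], [-0.2, 0.1], [0.0, 0.1]]
wrist proj at that pose {'fr': [[356.0, 195.0]], 'br': [[338.0, -4.0]]} {'fr': (352, 198), 'br': (340, 4)}
top [-1.0932e+02 -1.8554e+01 -9.9000e-02] [[-0.2, -0.0], [0.2, 0.0]]
[-1.09320405e+02 -1.85541442e+01 -9.87229286e-02]
```

```bash
python3 -c "
from go import *
plan([-215,-84,36],42,0,3);plan([-215,81,36],42,0,8)"; python3 -m creep '-0.2 0.05 0.2 0 0 0;-0.8 0 0.9 0 0 0;-0.8 0 0.9 0 0 0;-0.8 0 0.9 0 0 0;0 0 0 0 0 0';  python3 -c "
from go import *
where()
plan([-215,81,35.5],42,0,6)"
```

```text
N=3 row: d(cm) [-0.91  0.01  0.95] w(deg) [0.06 0.13 0.02] | mm 13.1 deg 0.1
end q [-0.07  0.3   2.6   3.27  0.49 -1.62] worst e 0.0
N=8 row: d(cm) [-0.34 -2.06  0.35] w(deg) [0.02 0.05 0.01] | mm 21.1 deg 0.1
end q [ 0.42  0.36  2.47  4.01  0.5  -1.93] worst e 0.0
clock: 9.67
ee_pos: [456.3, -22.6, 35.1]
ee_rot: [-2.803, 0.215, 1.259]
contact_force: [-1.6, 0.3, -0.1]
finger_gap: 0.6
st TCP [-216.6  -84.1   35.1] edge [-197.4  -84.    37.5] dir yaw 0.002 alpha 41.6 yright 0.001
t 9.67 F st [np.float64(-1.6), np.float64(0.1), np.float64(-0.1)] q [-0.07  0.39  2.56  3.25  0.53 -1.61]
N=6 row: d(cm) [ 0.02 -2.75 -0.03] w(deg) [0.04 0.06 0.01] | mm 27.5 deg 0.1
end q [ 0.42  0.36  2.47  4.01  0.5  -1.93] worst e 0.0
```

```bash
python3 -m creep '0 -2.3 0 0 0 0;0 -3.55 0 0 0 0;0 -3.55 0 0 0 0;0 -3.55 0 0 0 0;0 -3.55 0 0 0 0'; python3 -m creep '0.3 0 -0.33 0 0 0;0.3 0 -0.33 0 0 0;0.3 0 -0.33 0 0 0;0.3 0 -0.33 0 0 0;0.3 0 -0.33 0 0 0'; python3 -c "
from go import *
where()"
```

```text
clock: 10.08
ee_pos: [484.3, 140.2, 35.5]
ee_rot: [-2.805, 0.215, 1.255]
contact_force: [0.5, -1.3, 0.3]
finger_gap: 0.5
clock: 10.5
ee_pos: [506.9, 133.3, 35.1]
ee_rot: [-2.804, 0.218, 1.255]
contact_force: [0.5, 0.3, 0.1]
finger_gap: 0.2
st TCP [-190.8   77.8   35.1] edge [-171.6   77.8   37.6] dir yaw -0.001 alpha 41.8 yright 0.002
t 10.5 F st [np.float64(0.4), np.float64(0.4), np.float64(0.1)] q [ 0.38  0.44  2.4   3.95  0.49 -1.9 ]
```

```bash
python3 -m creep '0.11 -0.08 -0.125 0 0 0;0.11 -0.08 -0.125 0 0 0;0.11 -0.08 -0.125 0 0 0;0.11 -0.05 -0.125 0 0 0;0.11 -0.05 -0.125 0 0 0';python3 -c "
from go import *
where()"; python3 -m creep '0.09 0 -0.12 0 0 0;0.09 0 -0.12 0 0 0;0.09 0 -0.12 0 0 0;0.09 0 -0.12 0 0 0;0.09 0 -0.12 0 0 0'; python3 -c "
from go import *
where()"
```

```text
clock: 10.92
ee_pos: [515.5, 136.9, 35.3]
ee_rot: [-2.805, 0.216, 1.255]
contact_force: [0.3, 0.3, 0.3]
finger_gap: 0.2
st TCP [-182.9   82.6   35.3] edge [-163.6   82.7   37.8] dir yaw 0.002 alpha 41.8 yright 0.001
t 10.92 F st [np.float64(0.2), np.float64(0.4), np.float64(0.3)] q [ 0.38  0.44  2.39  3.96  0.48 -1.91]
clock: 11.33
ee_pos: [521.7, 136.0, 35.4]
ee_rot: [-2.804, 0.214, 1.259]
contact_force: [-8.0, 4.2, 1.7]
finger_gap: 0.5
st TCP [-176.6   82.7   35.4] edge [-157.4   82.8   37.8] dir yaw 0.003 alpha 41.7 yright 0.002
t 11.33 F st [np.float64(-8.5), np.float64(2.9), np.float64(1.7)] q [ 0.37  0.45  2.38  3.96  0.48 -1.92]
```

```bash
python3 -m creep '0.13 0 -0.155 0 0 0;0.13 0 -0.155 0 0 0;0.13 0 -0.155 0 0 0;0.13 0 -0.155 0 0 0;0.13 0 -0.155 0 0 0';python3 -c "
from go import *
where()"; python3 -m creep '0.13 0 -0.155 0 0 0;0.13 0 -0.155 0 0 0;0.13 0 -0.155 0 0 0;0.13 0 -0.155 0 0 0;0.13 0 -0.155 0 0 0';python3 -c "
from go import *
where()"; python3 -m creep '0.13 0 -0.155 0 0 0;0.13 0 -0.155 0 0 0;0.13 0 -0.155 0 0 0;0.13 0 -0.155 0 0 0;0.13 0 -0.155 0 0 0';python3 -c "
from go import *
where()"
```

```text
clock: 11.75
ee_pos: [531.6, 134.4, 35.5]
ee_rot: [-2.804, 0.214, 1.259]
contact_force: [-7.1, 4.5, -0.2]
finger_gap: 0.5
st TCP [-166.6   82.7   35.5] edge [-147.4   82.8   37.9] dir yaw 0.003 alpha 41.6 yright 0.002
t 11.75 F st [np.float64(-7.7), np.float64(3.3), np.float64(-0.2)] q [ 0.36  0.45  2.36  3.95  0.46 -1.93]
clock: 12.17
ee_pos: [541.4, 132.9, 35.7]
ee_rot: [-2.804, 0.214, 1.26]
contact_force: [-7.9, 3.7, -1.2]
finger_gap: 0.0
st TCP [-156.7   82.7   35.7] edge [-137.4   82.8   38.1] dir yaw 0.003 alpha 41.6 yright 0.002
t 12.17 F st [np.float64(-8.4), np.float64(2.4), np.float64(-1.2)] q [ 0.35  0.46  2.35  3.95  0.45 -1.94]
clock: 12.58
ee_pos: [551.3, 131.3, 35.9]
ee_rot: [-2.803, 0.214, 1.26]
contact_force: [-6.3, 3.4, -2.5]
finger_gap: 0.0
st TCP [-146.7   82.7   35.9] edge [-127.4   82.8   38.3] dir yaw 0.003 alpha 41.6 yright 0.002
t 12.58 F st [np.float64(-6.8), np.float64(2.4), np.float64(-2.5)] q [ 0.33  0.46  2.33  3.95  0.44 -1.95]
```

```bash
python3 -c "
from go import *
p,R,o=tool();np.savez('pics/w5.npz',p=p,R=R)
for n in('wrist','top'): cv2.imwrite(f'pics/{n}5.png',grab_frame(n)[:,:,::-1])
a=cv2.imread('pics/top5.png')[105:250,240:440]; cv2.imwrite('pics/top5c.png',cv2.resize(a,None,fx=4,fy=4,interpolation=cv2.INTER_CUBIC))
"
```

```text
(no output)
```

View pics/top5c.png

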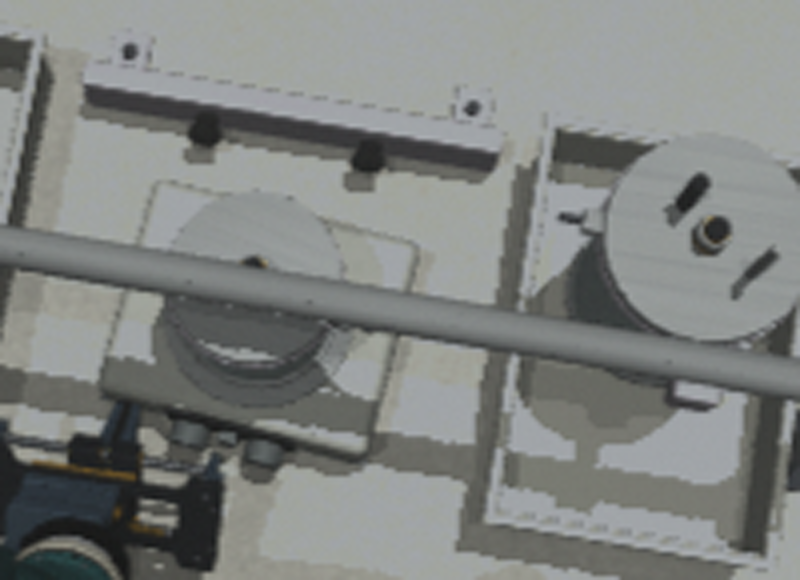

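View pics/wrist5.png

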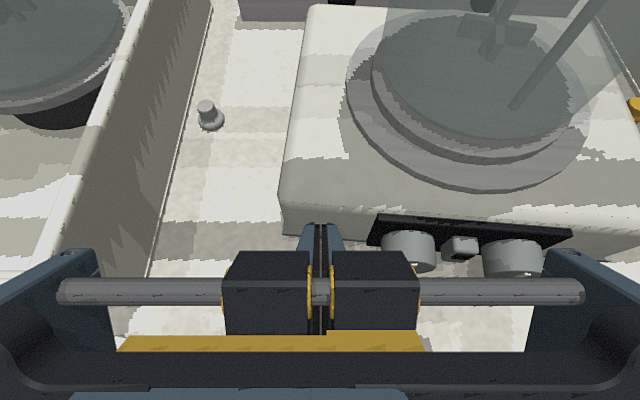

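Run:
```python
from m import *
s=meas(dict(fl=(102,387),fr=(370,457),br=(420,247),bl=(157,183)),None,"pics/w5.npz",[620,20,-.1])
z=np.load("pics/w5.npz");print(wproj(z["p"],z["R"],T(s,[[-83,103,64],[83,103,64],[-85,105,8],[-85,50,58]])).round().tolist(), rel(s))
s2,r=wfit(z["p"],z["R"],[([-84,104,62],(280,197)),([-85,50,56],(376,217)),([-85,-50,56],(571,231)),([84,104,62],(309,7))],s);print(rel(s2),r.round(1).tolist())
```

```text
top [-47.9    -6.935  -0.077] [[-0.2, 0.8], [-0.3, -0.1], [0.2, -0.3], [0.3, -0.3]]
[[283.0, 197.0], [313.0, -1.0], [289.0, 236.0], [384.0, 213.0]] [-47.89994649  -6.93477446  -0.07672185]
[-48.94446731  -4.76768765  -0.08192211] [[-3.4, 4.3], [2.3, -1.2], [-0.1, 0.2], [0.2, -6.2]]
```

```bash
python3 -m creep '-0.2 0.03 0.2 0 0 0;-0.9 0 1 0 0 0;-0.9 0 1 0 0 0;-1 0 1.1 0 0 0;0 1.5 0 0 0 0';  python3 -m creep '0 3.1 0 0 0 0;0 3.6 0 0 0 0;0 3.6 0 0 0 0;0 3.3 0 0 0 0;0 1.5 0 0 0 0';  python3 -c "
from go import *
where()"
```

```text
clock: 13.1
ee_pos: [503.3, 124.3, 37.0]
ee_rot: [-2.806, 0.212, 1.258]
contact_force: [0.2, 0.6, 0.5]
finger_gap: 0.5
clock: 13.52
ee_pos: [481.1, -28.0, 37.4]
ee_rot: [-2.803, 0.216, 1.256]
contact_force: [0.7, 0.6, -1.5]
finger_gap: 0.7
st TCP [-191.3  -85.5   37.4] edge [-172.   -85.5   39.8] dir yaw 0.002 alpha 41.7 yright 0.001
t 13.52 F st [np.float64(0.6), np.float64(0.7), np.float64(-1.5)] q [-0.08  0.39  2.51  3.25  0.5  -1.61]
```

```bash
python3 -m creep '0.47 0 -0.45 0 0 0;0.47 0 -0.45 0 0 0;0.47 0 -0.45 0 0 0;0.4 0 -0.4 0 0 0;0.13 0 -0.155 0 0 0';python3 -c "
from go import *
where()";  python3 -m creep '0.1 0 -0.13 0 0 0;0.1 0 -0.13 0 0 0;0.1 0 -0.13 0 0 0;0.1 0 -0.13 0 0 0;0.1 0 -0.13 0 0 0';  python3 -c "
from go import *
where()"
```

```text
clock: 13.93
ee_pos: [511.6, -29.5, 35.9]
ee_rot: [-2.806, 0.213, 1.254]
contact_force: [-1.0, 0.4, -0.3]
finger_gap: 0.8
st TCP [-160.9  -82.3   35.9] edge [-141.7  -82.2   38.4] dir yaw 0.004 alpha 41.8 yright 0.001
t 13.93 F st [np.float64(-1.1), np.float64(0.3), np.float64(-0.3)] q [-0.08  0.42  2.46  3.25  0.47 -1.62]
clock: 14.35
ee_pos: [516.6, -31.2, 35.6]
ee_rot: [-2.803, 0.215, 1.259]
contact_force: [-9.7, -1.9, 4.1]
finger_gap: 0.2
st TCP [-155.7  -83.2   35.6] edge [-136.4  -83.2   38. ] dir yaw 0.002 alpha 41.6 yright 0.001
t 14.35 F st [np.float64(-9.3), np.float64(-3.3), np.float64(4.1)] q [-0.08  0.42  2.45  3.25  0.46 -1.62]
```

```bash
python3 -m creep '0.125 0 -0.16 0 0 0;0.13 0 -0.155 0 0 0;0.13 0 -0.155 0 0 0;0.13 0 -0.155 0 0 0;0.13 0 -0.155 0 0 0';python3 -c "
from go import *
where()"; python3 -m creep '0.13 0 -0.155 0 0 0;0.13 0 -0.155 0 0 0;0.13 0 -0.155 0 0 0;0.13 0 -0.155 0 0 0;0.13 0 -0.155 0 0 0';python3 -c "
from go import *
where()"; python3 -m creep '0.13 0 -0.15 0 0 0;0.13 0 -0.15 0 0 0;0.13 0 -0.15 0 0 0;0.13 0 -0.15 0 0 0;0.13 0 -0.15 0 0 0';python3 -c "
from go import *
where()
p,R,o=tool();np.savez('pics/w6.npz',p=p,R=R)
for n in('wrist','top'): cv2.imwrite(f'pics/{n}6.png',grab_frame(n)[:,:,::-1])
a=cv2.imread('pics/top6.png')[105:250,240:440]; cv2.imwrite('pics/top6c.png',cv2.resize(a,None,fx=4,fy=4,interpolation=cv2.INTER_CUBIC))
"
```

```text
clock: 14.77
ee_pos: [526.4, -32.8, 35.8]
ee_rot: [-2.802, 0.215, 1.26]
contact_force: [-9.3, -2.1, 1.8]
finger_gap: 0.4
st TCP [-145.7  -83.3   35.8] edge [-126.5  -83.2   38.1] dir yaw 0.002 alpha 41.6 yright 0.001
t 14.77 F st [np.float64(-8.8), np.float64(-3.5), np.float64(1.8)] q [-0.08  0.43  2.43  3.25  0.44 -1.62]
clock: 15.18
ee_pos: [536.3, -34.3, 35.9]
ee_rot: [-2.802, 0.215, 1.261]
contact_force: [-8.0, -1.6, -0.2]
finger_gap: 0.8
st TCP [-135.7  -83.2   35.9] edge [-116.4  -83.2   38.3] dir yaw 0.002 alpha 41.6 yright 0.001
t 15.18 F st [np.float64(-7.6), np.float64(-2.8), np.float64(-0.2)] q [-0.09  0.43  2.41  3.25  0.43 -1.62]
clock: 15.6
ee_pos: [546.1, -35.8, 36.0]
ee_rot: [-2.802, 0.215, 1.261]
contact_force: [-7.4, -2.3, -1.7]
finger_gap: 0.8
st TCP [-125.8  -83.2   36. ] edge [-106.6  -83.1   38.4] dir yaw 0.002 alpha 41.5 yright 0.001
t 15.6 F st [np.float64(-6.9), np.float64(-3.4), np.float64(-1.7)] q [-0.09  0.44  2.4   3.25  0.42 -1.62]
```

View pics/top6c.png

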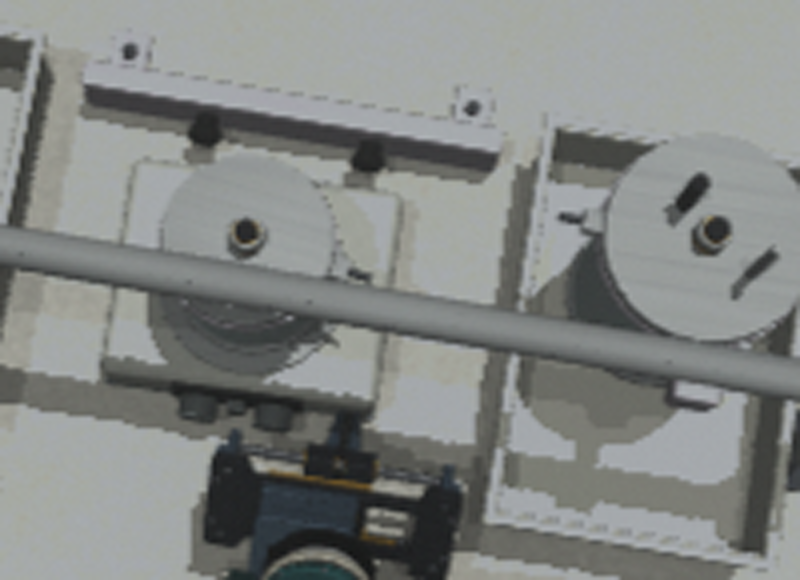

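View pics/wrist6.png

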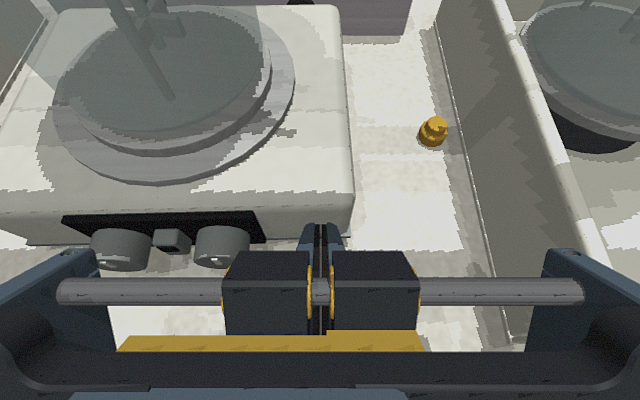

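Run:
```python
from m import *
s=meas(dict(fl=(102,364),fr=(371,409),br=(402,197),bl=(137,160)),None,None,[640,20,-.1])
z=np.load("pics/w6.npz")
s2,r=wfit(z["p"],z["R"],[([-84,-104,62],(352,190)),([-85,50,56],(62,215)),([-85,-50,56],(256,211)),([84,-104,62],(339,7))],s);print(rel(s2),r.round(1).tolist())
```

```text
top [-2.169e+01  4.761e+00  1.700e-02] [[-0.6, 1.0], [0.2, 0.0], [0.4, -0.1], [-0.0, -0.9]]
[-22.46374481   6.07939436   0.02509239] [[0.9, 12.6], [1.3, -0.3], [-4.6, -0.0], [-1.0, -6.1]]
```

```bash
python3 -m creep '-0.2 0.0 0.2 0 0 0;-0.9 0 1 0 0 0;-0.9 0 1 0 0 0;-0.9 0 1 0 0 0;0 -1.5 0 0 0 0';  python3 -m creep '0 -3.1 0 0 0 0;0 -3.6 0 0 0 0;0 -3.6 0 0 0 0;0 -3.3 0 0 0 0;0 -1.6 0 0 0 0';  python3 -m creep '0.3 0 -0.33 0 0 0;0.3 0 -0.33 0 0 0;0.3 0 -0.33 0 0 0;0.3 0 -0.33 0 0 0;0 0 0 0 0 0'; python3 -c "
from go import *
where()"
```

```text
clock: 16.12
ee_pos: [503.3, -15.5, 36.7]
ee_rot: [-2.802, 0.217, 1.26]
contact_force: [0.4, -0.4, -0.8]
finger_gap: 0.4
clock: 16.53
ee_pos: [530.1, 138.3, 37.5]
ee_rot: [-2.806, 0.212, 1.255]
contact_force: [-0.2, -0.7, 0.1]
finger_gap: 0.6
clock: 16.95
ee_pos: [549.1, 131.3, 37.3]
ee_rot: [-2.804, 0.218, 1.254]
contact_force: [0.5, 0.4, -0.4]
finger_gap: 0.3
st TCP [-148.8   82.4   37.3] edge [-129.6   82.4   39.7] dir yaw -0.0 alpha 41.8 yright 0.001
t 16.95 F st [np.float64(0.4), np.float64(0.5), np.float64(-0.4)] q [ 0.34  0.46  2.34  3.95  0.45 -1.95]
```

```bash
python3 -m creep '0.29 -0.05 -0.27 0 0 0;0.29 -0.05 -0.27 0 0 0;0.29 -0.05 -0.27 0 0 0;0.29 -0.05 -0.27 0 0 0;0.1 0 -0.12 0 0 0';  python3 -m creep '0.1 0.01 -0.13 0 0 0;0.1 0.01 -0.13 0 0 0;0.1 0.02 -0.13 0 0 0;0.1 0.02 -0.13 0 0 0;0.1 0.02 -0.13 0 0 0';  python3 -c "
from go import *
where()"
```

```text
clock: 17.37
ee_pos: [566.6, 131.9, 35.7]
ee_rot: [-2.805, 0.216, 1.255]
contact_force: [-1.0, 0.1, 0.5]
finger_gap: 0.5
clock: 17.78
ee_pos: [572.7, 130.2, 35.7]
ee_rot: [-2.804, 0.213, 1.259]
contact_force: [-8.2, 4.6, 1.5]
finger_gap: 0.4
st TCP [-125.4   84.9   35.7] edge [-106.1   85.    38.1] dir yaw 0.003 alpha 41.6 yright 0.002
t 17.78 F st [np.float64(-8.8), np.float64(3.3), np.float64(1.5)] q [ 0.32  0.48  2.3   3.95  0.43 -1.98]
```

```bash
python3 -m creep '0.13 0.06 -0.155 0 0 0;0.13 0.06 -0.155 0 0 0;0.13 0.06 -0.155 0 0 0;0.13 0.06 -0.155 0 0 0;0.13 0.06 -0.155 0 0 0';  python3 -c "
from go import *
where()
p,R,o=tool();np.savez('pics/w7.npz',p=p,R=R)
for n in('wrist','top','scene'): cv2.imwrite(f'pics/{n}7.png',grab_frame(n)[:,:,::-1])
a=cv2.imread('pics/top7.png')[105:250,240:440]; cv2.imwrite('pics/top7c.png',cv2.resize(a,None,fx=4,fy=4,interpolation=cv2.INTER_CUBIC))
"
```

```text
clock: 18.2
ee_pos: [582.1, 125.8, 35.8]
ee_rot: [-2.804, 0.213, 1.26]
contact_force: [-6.8, 6.0, -0.6]
finger_gap: 0.5
st TCP [-115.4   82.    35.8] edge [-96.1  82.1  38.2] dir yaw 0.003 alpha 41.6 yright 0.002
t 18.2 F st [np.float64(-7.6), np.float64(4.9), np.float64(-0.6)] q [ 0.3   0.48  2.28  3.94  0.42 -1.98]
```

View pics/top7c.png

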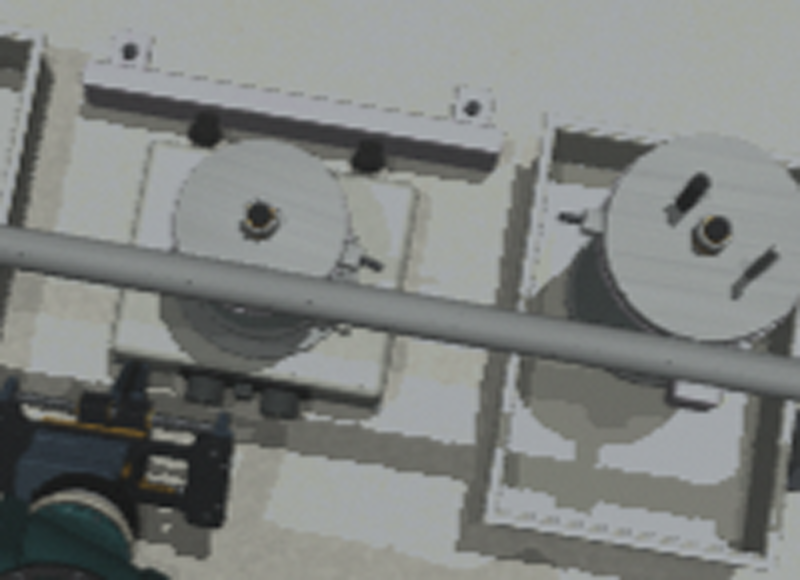

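View pics/wrist7.png

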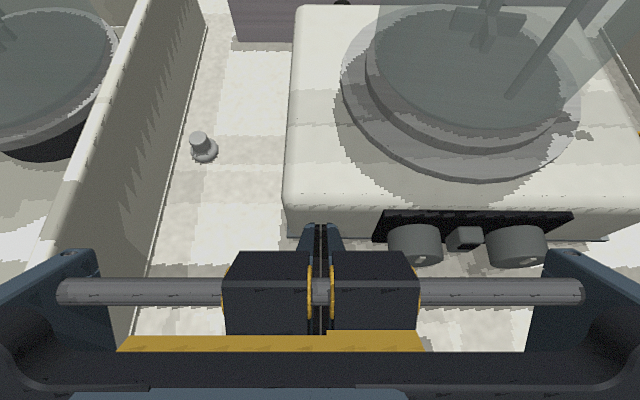

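Run:
```python
from m import *
s=meas(dict(fl=(112,348),fr=(380,404),br=(418,183),bl=(150,141)),None,None,[640,20,-.1])
z=np.load("pics/w7.npz")
s2,r=wfit(z["p"],z["R"],[([-84,104,62],(284,193)),([-85,50,56],(382,211)),([84,104,62],(296,7))],s);print(rel(s2),r.round(1).tolist())
```

```text
top [-9.414e+00 -2.318e+00 -7.000e-03] [[-0.5, 0.5], [0.2, -1.6], [-0.2, 0.8], [0.5, -0.2]]
[-1.03634975e+01 -2.14557504e+00 -7.57116672e-03] [[-2.5, 9.5], [1.2, -0.9], [0.3, -6.1]]
```

```bash
python3 -m creep '-0.2 0 0.2 0 0 0;-0.9 0 1 0 0 0;-0.9 0 1 0 0 0;-0.9 0 1 0 0 0;0 1.5 0 0 0 0';  python3 -m creep '0 3.1 0 0 0 0;0 3.6 0 0 0 0;0 3.6 0 0 0 0;0 3.3 0 0 0 0;0 1.6 0 0 0 0';  python3 -m creep '0.3 0 -0.31 0 0 0;0.3 0 -0.31 0 0 0;0.3 0 -0.31 0 0 0;0.3 0 -0.31 0 0 0;0 0 0 0 0 0'; python3 -c "
from go import *
where()"
```

```text
clock: 18.77
ee_pos: [535.4, 118.6, 36.6]
ee_rot: [-2.805, 0.212, 1.258]
contact_force: [0.1, -0.4, -0.5]
finger_gap: 1.1
clock: 19.18
ee_pos: [513.1, -34.8, 37.0]
ee_rot: [-2.803, 0.216, 1.256]
contact_force: [0.2, -0.3, -0.7]
finger_gap: 0.2
clock: 19.6
ee_pos: [533.6, -34.7, 36.8]
ee_rot: [-2.806, 0.213, 1.254]
contact_force: [-0.5, -0.6, -0.0]
finger_gap: 0.2
st TCP [-138.4  -84.    36.8] edge [-119.1  -83.9   39.2] dir yaw 0.004 alpha 41.9 yright 0.001
t 19.6 F st [np.float64(-0.4), np.float64(-0.7), np.float64(-0.0)] q [-0.09  0.43  2.42  3.24  0.44 -1.62]
```

```bash
python3 -m creep '0.33 0 -0.335 0 0 0;0.33 0 -0.335 0 0 0;0.33 0 -0.335 0 0 0;0.33 0 -0.335 0 0 0;0.1 0 -0.12 0 0 0';  python3 -m creep '0.1 -0.03 -0.13 0 0 0;0.1 -0.03 -0.13 0 0 0;0.1 -0.04 -0.13 0 0 0;0.1 -0.04 -0.13 0 0 0;0.1 -0.04 -0.13 0 0 0';  python3 -c "
from go import *
where()"
```

```text
clock: 20.02
ee_pos: [553.4, -38.9, 35.7]
ee_rot: [-2.805, 0.215, 1.254]
contact_force: [0.1, 0.2, 0.5]
finger_gap: 0.3
clock: 20.43
ee_pos: [559.2, -38.4, 35.4]
ee_rot: [-2.802, 0.217, 1.259]
contact_force: [-9.1, -3.7, 3.5]
finger_gap: 0.7
st TCP [-112.5  -83.7   35.4] edge [-93.3 -83.6  37.8] dir yaw 0.001 alpha 41.6 yright 0.001
t 20.43 F st [np.float64(-8.4), np.float64(-5.0), np.float64(3.5)] q [-0.09  0.45  2.37  3.25  0.41 -1.62]
```

```bash
python3 -m creep '0.075 -0.04 -0.1 0 0 0;0.075 -0.04 -0.1 0 0 0;0.075 -0.04 -0.095 0 0 0;0.075 -0.04 -0.095 0 0 0;0.075 -0.04 -0.095 0 0 0';  python3 -c "
from go import *
where()
p,R,o=tool();np.savez('pics/w8.npz',p=p,R=R)
for n in('wrist','top','scene'): cv2.imwrite(f'pics/{n}8.png',grab_frame(n)[:,:,::-1])
a=cv2.imread('pics/top8.png')[105:250,240:440]; cv2.imwrite('pics/top8c.png',cv2.resize(a,None,fx=4,fy=4,interpolation=cv2.INTER_CUBIC))
"
```

```text
clock: 20.85
ee_pos: [565.3, -37.3, 35.7]
ee_rot: [-2.802, 0.217, 1.26]
contact_force: [-9.1, -4.7, 0.4]
finger_gap: 0.5
st TCP [-106.6  -81.7   35.7] edge [-87.3 -81.7  38.1] dir yaw 0.001 alpha 41.6 yright 0.001
t 20.85 F st [np.float64(-8.3), np.float64(-6.0), np.float64(0.4)] q [-0.09  0.45  2.36  3.26  0.4  -1.63]
```

View pics/top8c.png

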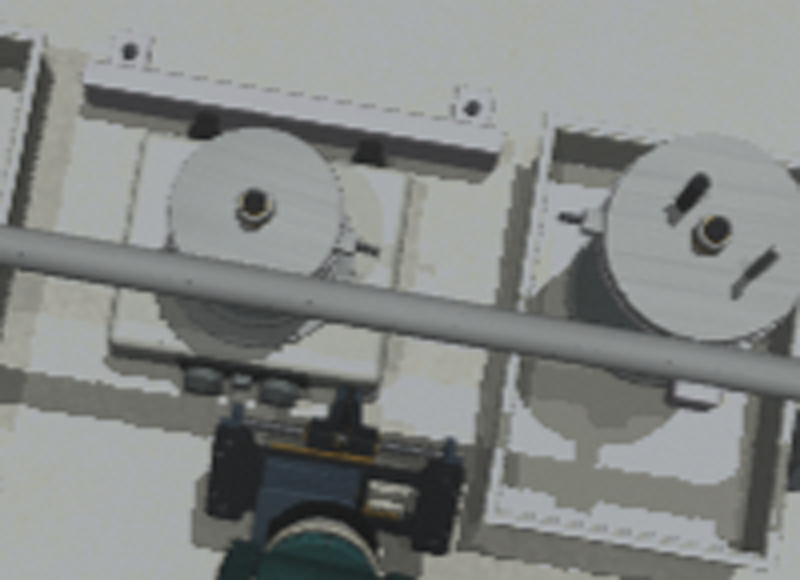

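View pics/wrist8.png

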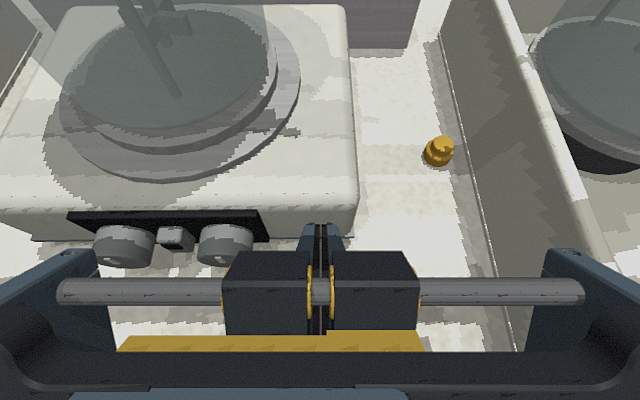

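Run:
```python
from m import *
a=cv2.imread('pics/top8.png')
for i,(u,v) in enumerate([(240,160),(300,160)]):
    pass
cv2.imwrite("pics/t8z.png",cv2.resize(a[128:210,260:350],None,fx=8,fy=7,interpolation=cv2.INTER_CUBIC))
s=meas(dict(fl=(108,342),fr=(378,391),br=(410,174),bl=(145,131)),None,None,[640,20,-.1])
overlay("top","pics/top8.png","pics/ov8.png",(240,105),(200,145),4,np.load("st.npy"),s)
```

```text
top [-2.949  2.461  0.006] [[-0.4, 0.1], [-0.1, -1.1], [0.4, 0.3], [0.2, 0.4]]
```

View pics/ov8.png

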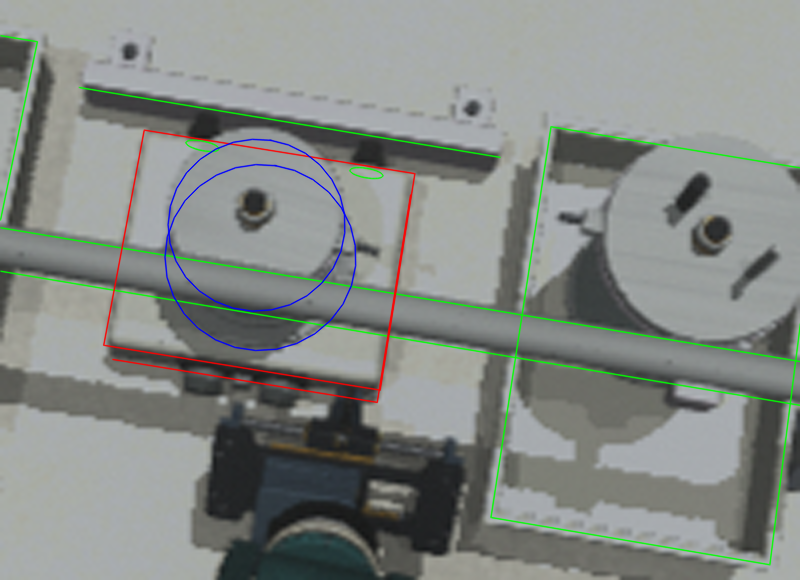

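View pics/t8z.png

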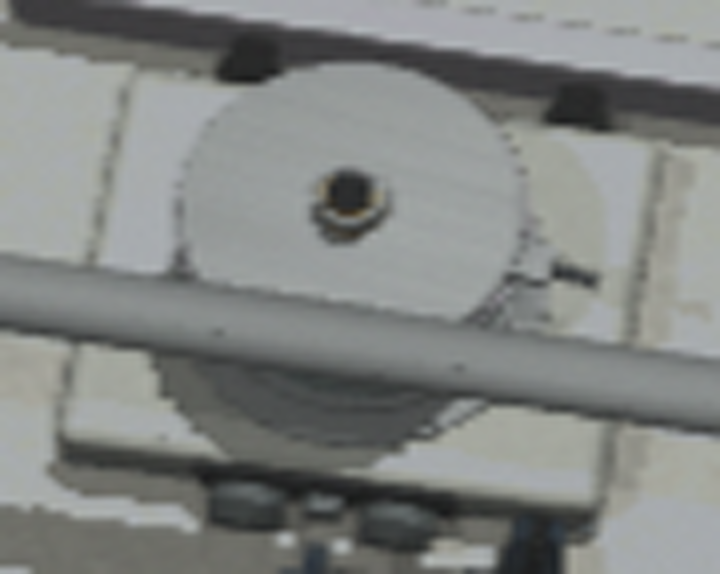

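```bash
python3 -m creep '-0.2 0 0.2 0 0 0;-0.9 0 1 0 0 0;-0.9 0 1 0 0 0;-0.9 0 1 0 0 0;0 -1.5 0 0 0 0';  python3 -m creep '0 -3.1 0 0 0 0;0 -3.6 0 0 0 0;0 -3.6 0 0 0 0;0 -3.3 0 0 0 0;0 -1.5 0 0 0 0';  python3 -m creep '0.35 0 -0.37 0 0 0;0.35 0 -0.37 0 0 0;0.35 0 -0.37 0 0 0;0.35 0 -0.37 0 0 0;0 0 0 0 0 0'; python3 -c "
from go import *
where()"
```

```text
clock: 21.42
ee_pos: [522.4, -16.5, 36.1]
ee_rot: [-2.802, 0.218, 1.26]
contact_force: [-0.2, -0.4, -0.0]
finger_gap: 0.8
clock: 21.83
ee_pos: [549.1, 136.5, 37.0]
ee_rot: [-2.806, 0.212, 1.255]
contact_force: [-0.5, 0.2, -0.1]
finger_gap: 0.7
clock: 22.25
ee_pos: [570.7, 129.0, 36.3]
ee_rot: [-2.804, 0.218, 1.254]
contact_force: [0.8, 0.4, 0.2]
finger_gap: 0.4
st TCP [-127.1   83.4   36.3] edge [-107.9   83.5   38.8] dir yaw 0.0 alpha 41.8 yright 0.001
t 22.25 F st [np.float64(0.7), np.float64(0.5), np.float64(0.2)] q [ 0.32  0.48  2.3   3.95  0.43 -1.97]
```

```bash
python3 -m creep '0.235 0 -0.26 0 0 0;0.235 0 -0.26 0 0 0;0.235 0 -0.26 0 0 0;0.235 0 -0.26 0 0 0;0.08 0 -0.09 0 0 0';  python3 -m creep '0.08 0 -0.1 0 0 0;0.08 0 -0.1 0 0 0;0.07 0.02 -0.095 0 0 0;0.07 0.03 -0.095 0 0 0;0.07 0.03 -0.095 0 0 0';  python3 -c "
from go import *
where()"
```

```text
clock: 22.67
ee_pos: [585.5, 127.9, 36.2]
ee_rot: [-2.805, 0.216, 1.255]
contact_force: [-0.4, 0.6, -0.7]
finger_gap: 0.2
clock: 23.08
ee_pos: [589.8, 126.6, 36.0]
ee_rot: [-2.804, 0.213, 1.259]
contact_force: [-7.8, 6.2, 3.5]
finger_gap: 0.3
st TCP [-107.9   84.    36. ] edge [-88.6  84.1  38.4] dir yaw 0.003 alpha 41.7 yright 0.002
t 23.08 F st [np.float64(-8.7), np.float64(5.0), np.float64(3.5)] q [ 0.3   0.49  2.27  3.95  0.41 -1.99]
```

Now creep on the left toward the buffer, watching the force.

```bash
python3 -m creep '0.045 0.02 -0.06 0 0 0;0.045 0.02 -0.06 0 0 0;0.045 0.02 -0.06 0 0 0;0.045 0.02 -0.06 0 0 0;0 0 0 0 0 0';  python3 -c "
from go import *
where()"
```

```text
clock: 23.5
ee_pos: [592.6, 125.5, 36.2]
ee_rot: [-2.804, 0.213, 1.259]
contact_force: [-7.0, 5.2, 0.3]
finger_gap: 0.2
st TCP [-105.    83.3   36.2] edge [-85.7  83.4  38.6] dir yaw 0.003 alpha 41.7 yright 0.001
t 23.5 F st [np.float64(-7.7), np.float64(4.1), np.float64(0.3)] q [ 0.29  0.49  2.26  3.95  0.41 -1.99]
```

```bash
python3 -m creep '0.05 0.01 -0.06 0 0 0;0.05 0 -0.06 0 0 0;0.05 0 -0.06 0 0 0;0 0 0 0 0 0;0 0 0 0 0 0';  python3 -c "
from go import *
where()
for n in('wrist','top','scene'): cv2.imwrite(f'pics/{n}9.png',grab_frame(n)[:,:,::-1])
a=cv2.imread('pics/top9.png')[105:250,240:440]; cv2.imwrite('pics/top9c.png',cv2.resize(a,None,fx=4,fy=4,interpolation=cv2.INTER_CUBIC))
a=cv2.imread('pics/scene9.png')[130:280,270:430]; cv2.imwrite('pics/scene9c.png',cv2.resize(a,None,fx=4,fy=4,interpolation=cv2.INTER_CUBIC))
"
```

```text
clock: 23.92
ee_pos: [594.5, 125.0, 36.1]
ee_rot: [-2.804, 0.213, 1.26]
contact_force: [-8.8, 5.7, 1.8]
finger_gap: 0.3
st TCP [-103.    83.2   36.1] edge [-83.7  83.3  38.5] dir yaw 0.003 alpha 41.6 yright 0.002
t 23.92 F st [np.float64(-9.6), np.float64(4.3), np.float64(1.8)] q [ 0.29  0.49  2.26  3.95  0.4  -2.  ]
```

View pics/top9c.png

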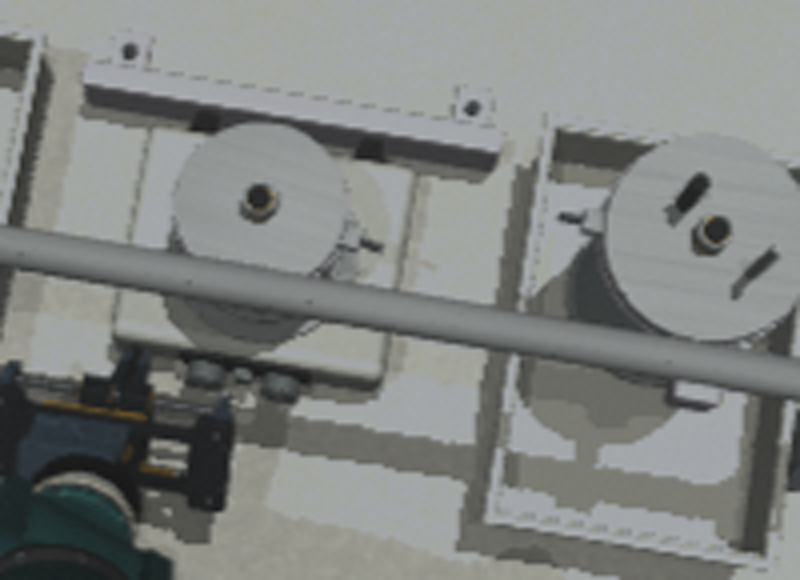

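View pics/scene9c.png

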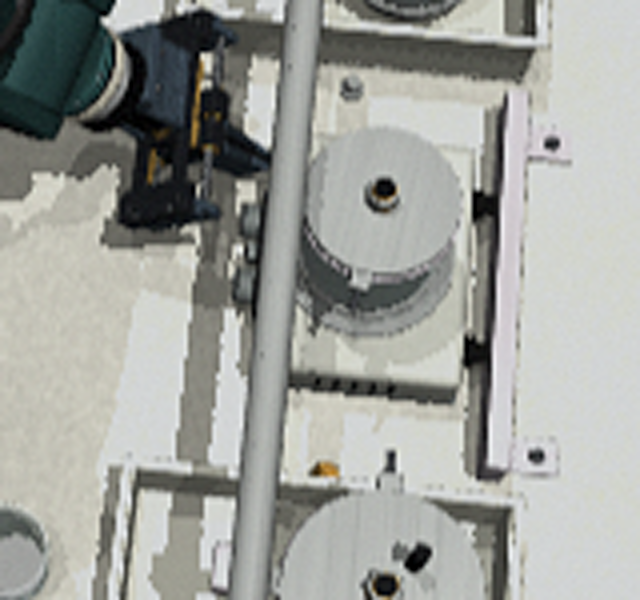

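View pics/wrist9.png

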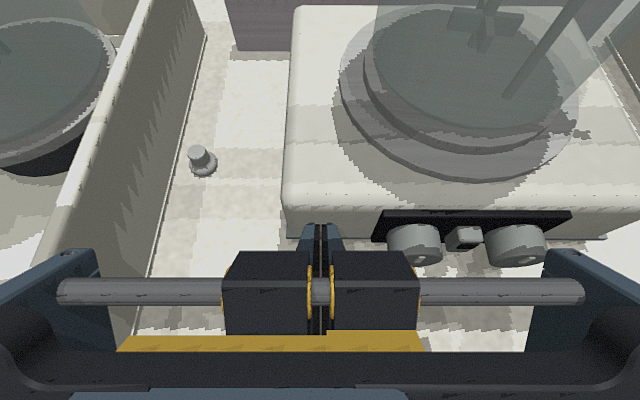

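Run:
```python
from m import *
s=meas(dict(fl=(114,335),fr=(382,386),br=(413,167),bl=(151,124)),None,None,[680,20,-.1])
st=np.load("st.npy")
q=lambda n,off,X:((proj(n,T(st,X))-np.array(off)+.5)*4-.5).round(0).tolist()
print("scene home corners",q("scene",(270,130),[[85,-105,64],[85,105,64],[-85,-105,64],[85,65,36],[85,-65,36]]))
print("top home", q("top",(240,105),[[-83,103,64],[-83,-103,64],[83,-103,64],[83,103,64]]))
```

```text
top [ 2.896 -0.208  0.004] [[-0.7, 0.1], [0.0, -1.6], [0.8, 0.4], [-0.0, 0.4]]
scene home corners [[460.0, 390.0], [475.0, 148.0], [249.0, 368.0], [467.0, 205.0], [458.0, 352.0]]
top home [[110.0, 338.0], [381.0, 384.0], [416.0, 173.0], [150.0, 129.0]]
```

```bash
python3 -m creep '-0.15 0 0.15 0 0 0;-0.9 0 1 0 0 0;-0.9 0 1 0 0 0;-0.9 0 1 0 0 0;0 1.5 0 0 0 0';  python3 -m creep '0 3.1 0 0 0 0;0 3.6 0 0 0 0;0 3.6 0 0 0 0;0 3.3 0 0 0 0;0 1.5 0 0 0 0';  python3 -m creep '0.35 0 -0.37 0 0 0;0.35 0 -0.37 0 0 0;0.35 0 -0.37 0 0 0;0.35 0 -0.37 0 0 0;0 0 0 0 0 0'; python3 -c "
from go import *
where()"
```

```text
clock: 24.48
ee_pos: [548.7, 117.7, 36.8]
ee_rot: [-2.805, 0.212, 1.258]
contact_force: [-0.6, -0.7, 0.2]
finger_gap: 0.3
clock: 24.9
ee_pos: [526.5, -34.9, 37.2]
ee_rot: [-2.803, 0.216, 1.256]
contact_force: [0.3, -0.5, -0.0]
finger_gap: 0.7
clock: 25.32
ee_pos: [550.3, -35.2, 37.1]
ee_rot: [-2.806, 0.213, 1.254]
contact_force: [0.2, -0.5, 0.4]
finger_gap: 0.4
st TCP [-121.8  -81.9   37.1] edge [-102.6  -81.8   39.6] dir yaw 0.004 alpha 41.9 yright 0.001
t 25.32 F st [np.float64(0.3), np.float64(-0.5), np.float64(0.4)] q [-0.09  0.44  2.39  3.25  0.42 -1.62]
```

```bash
python3 -m creep '0.22 0 -0.21 0 0 0;0.22 0 -0.21 0 0 0;0.21 0 -0.21 0 0 0;0.2 0 -0.22 0 0 0;0.06 0 -0.07 0 0 0';  python3 -m creep '0.06 0 -0.07 0 0 0;0.05 0 -0.065 0 0 0;0.05 0 -0.065 0 0 0;0.05 0 -0.065 0 0 0;0 0 0 0 0 0';  python3 -c "
from go import *
where()"
```

```text
clock: 25.73
ee_pos: [562.2, -38.1, 36.2]
ee_rot: [-2.805, 0.215, 1.255]
contact_force: [-0.3, 0.5, -0.2]
finger_gap: 0.2
clock: 26.15
ee_pos: [565.1, -38.7, 36.4]
ee_rot: [-2.805, 0.215, 1.255]
contact_force: [0.1, -0.5, 0.4]
finger_gap: 0.4
st TCP [-106.6  -83.1   36.4] edge [-87.4 -83.   38.9] dir yaw 0.002 alpha 41.8 yright 0.001
t 26.15 F st [np.float64(0.2), np.float64(-0.4), np.float64(0.4)] q [-0.09  0.45  2.36  3.25  0.4  -1.63]
```

```bash
python3 -m creep '0.06 0 -0.07 0 0 0;0.05 0 -0.065 0 0 0;0.05 0 -0.065 0 0 0;0.05 0 -0.065 0 0 0;0 0 0 0 0 0';  python3 -c "
from go import *
where()"
```

```text
clock: 26.57
ee_pos: [568.1, -39.1, 36.4]
ee_rot: [-2.805, 0.215, 1.256]
contact_force: [-1.5, 0.2, 0.4]
finger_gap: 0.3
st TCP [-103.6  -83.    36.4] edge [-84.3 -82.9  38.8] dir yaw 0.002 alpha 41.8 yright 0.001
t 26.57 F st [np.float64(-1.5), np.float64(-0.1), np.float64(0.4)] q [-0.09  0.45  2.36  3.25  0.4  -1.63]
```

```bash
python3 -m creep '0.045 0 -0.06 0 0 0;0.045 0 -0.06 0 0 0;0.04 0 -0.055 0 0 0;0 0 0 0 0 0;0 0 0 0 0 0';  python3 -c "
from go import *
where()"; python3 -m creep '0.035 0 -0.05 0 0 0;0.035 0 -0.05 0 0 0;0 0 0 0 0 0;0 0 0 0 0 0;0 0 0 0 0 0';  python3 -c "
from go import *
where()"
```

```text
clock: 26.98
ee_pos: [569.0, -39.3, 36.1]
ee_rot: [-2.803, 0.215, 1.258]
contact_force: [-11.0, 2.1, 6.5]
finger_gap: 0.5
st TCP [-102.7  -83.1   36.1] edge [-83.4 -83.   38.5] dir yaw 0.002 alpha 41.7 yright 0.001
t 26.98 F st [np.float64(-11.2), np.float64(0.4), np.float64(6.5)] q [-0.09  0.45  2.36  3.25  0.4  -1.63]
clock: 27.4
ee_pos: [569.8, -39.5, 36.1]
ee_rot: [-2.803, 0.216, 1.259]
contact_force: [-13.0, 0.4, 7.7]
finger_gap: 0.3
st TCP [-101.8  -83.2   36.1] edge [-82.6 -83.1  38.5] dir yaw 0.002 alpha 41.6 yright 0.001
t 27.4 F st [np.float64(-12.9), np.float64(-1.6), np.float64(7.7)] q [-0.09  0.45  2.35  3.25  0.39 -1.63]
```

```bash
python3 -m creep '-0.15 0 0.15 0 0 0;-0.9 0 1 0 0 0;-0.9 0 1 0 0 0;-0.9 0 1 0 0 0;0 -1.5 0 0 0 0';  python3 -m creep '0 -3.1 0 0 0 0;0 -3.6 0 0 0 0;0 -3.6 0 0 0 0;0 -3.3 0 0 0 0;0 -1.5 0 0 0 0';  python3 -m creep '0.42 0 -0.45 0 0 0;0.42 0 -0.45 0 0 0;0.42 0 -0.45 0 0 0;0.42 0 -0.45 0 0 0;0 0 0 0 0 0'; python3 -c "
from go import *
where()"; python3 -m creep '0.16 0 -0.175 0 0 0;0.16 0 -0.175 0 0 0;0.16 0 -0.175 0 0 0;0.16 0 -0.175 0 0 0;0 0 0 0 0 0'; python3 -c "
from go import *
where()"
```

```text
clock: 27.82
ee_pos: [527.7, -19.1, 36.3]
ee_rot: [-2.802, 0.218, 1.259]
contact_force: [-0.4, -0.7, -0.1]
finger_gap: 0.9
clock: 28.23
ee_pos: [554.3, 134.0, 37.2]
ee_rot: [-2.806, 0.212, 1.255]
contact_force: [0.6, -0.5, 0.2]
finger_gap: 0.3
clock: 28.65
ee_pos: [580.3, 125.8, 36.6]
ee_rot: [-2.804, 0.218, 1.254]
contact_force: [-0.2, 0.0, -0.8]
finger_gap: 0.3
st TCP [-117.1   81.8   36.6] edge [-97.9  81.8  39.1] dir yaw 0.0 alpha 41.8 yright 0.001
t 28.65 F st [np.float64(-0.2), np.float64(0.0), np.float64(-0.8)] q [ 0.3   0.48  2.29  3.94  0.42 -1.98]
clock: 29.07
ee_pos: [589.0, 125.6, 36.4]
ee_rot: [-2.805, 0.216, 1.255]
contact_force: [0.2, -0.4, 0.7]
finger_gap: 0.2
st TCP [-108.5   82.9   36.4] edge [-89.3  83.   38.9] dir yaw 0.002 alpha 41.8 yright 0.001
t 29.07 F st [np.float64(0.2), np.float64(-0.4), np.float64(0.7)] q [ 0.3   0.49  2.27  3.95  0.41 -1.99]
```

```bash
python3 -m creep '0.06 0 -0.07 0 0 0;0.06 0 -0.07 0 0 0;0.06 0 -0.07 0 0 0;0.04 0 -0.05 0 0 0;0 0 0 0 0 0'; python3 -c "
from go import *
where()";python3 -m creep '0.04 0 -0.05 0 0 0;0.04 0 -0.05 0 0 0;0.03 0 -0.04 0 0 0;0 0 0 0 0 0;0 0 0 0 0 0'; python3 -c "
from go import *
where()"
```

```text
clock: 29.48
ee_pos: [592.1, 125.2, 36.4]
ee_rot: [-2.805, 0.215, 1.255]
contact_force: [-0.5, -0.5, 0.2]
finger_gap: 0.6
st TCP [-105.4   83.    36.4] edge [-86.2  83.1  38.9] dir yaw 0.002 alpha 41.8 yright 0.001
t 29.48 F st [np.float64(-0.4), np.float64(-0.6), np.float64(0.2)] q [ 0.29  0.49  2.27  3.95  0.41 -1.99]
clock: 29.9
ee_pos: [593.7, 124.9, 36.5]
ee_rot: [-2.805, 0.215, 1.255]
contact_force: [-0.2, 0.4, 0.2]
finger_gap: 0.6
st TCP [-103.8   83.    36.5] edge [-84.6  83.1  39. ] dir yaw 0.002 alpha 41.8 yright 0.001
t 29.9 F st [np.float64(-0.3), np.float64(0.3), np.float64(0.2)] q [ 0.29  0.49  2.26  3.95  0.41 -1.99]
```

```bash
python3 -m creep '0.035 0 -0.045 0 0 0;0.035 0 -0.045 0 0 0;0.03 0 -0.04 0 0 0;0 0 0 0 0 0;0 0 0 0 0 0'; python3 -c "
from go import *
where()"; python3 -m creep '0.03 0 -0.045 0 0 0;0.03 0 -0.045 0 0 0;0 0 0 0 0 0;0 0 0 0 0 0;0 0 0 0 0 0'; python3 -c "
from go import *
where()"
```

```text
clock: 30.32
ee_pos: [594.6, 124.7, 36.2]
ee_rot: [-2.804, 0.215, 1.257]
contact_force: [-6.7, 0.7, 3.1]
finger_gap: 0.6
st TCP [-102.9   82.9   36.2] edge [-83.6  83.   38.7] dir yaw 0.002 alpha 41.7 yright 0.002
t 30.32 F st [np.float64(-6.7), np.float64(-0.3), np.float64(3.1)] q [ 0.29  0.49  2.26  3.95  0.41 -2.  ]
clock: 30.73
ee_pos: [595.1, 124.7, 36.2]
ee_rot: [-2.804, 0.214, 1.259]
contact_force: [-12.3, 3.5, 6.6]
finger_gap: 0.4
st TCP [-102.4   82.9   36.2] edge [-83.1  83.   38.6] dir yaw 0.002 alpha 41.7 yright 0.002
t 30.73 F st [np.float64(-12.7), np.float64(1.5), np.float64(6.6)] q [ 0.29  0.49  2.26  3.95  0.41 -2.  ]
```

```bash
python3 -m creep '0.02 0 -0.048 0 0 0;0.02 0 -0.048 0 0 0;0.02 0 -0.048 0 0 0;0 0 0 0 0 0;0 0 0 0 0 0'; python3 -c "
from go import *
where()
p,R,o=tool();np.savez('pics/w10.npz',p=p,R=R)
for n in('wrist','top','scene'): cv2.imwrite(f'pics/{n}10.png',grab_frame(n)[:,:,::-1])
a=cv2.imread('pics/top10.png')[105:250,240:440]; cv2.imwrite('pics/top10c.png',cv2.resize(a,None,fx=4,fy=4,interpolation=cv2.INTER_CUBIC))
a=cv2.imread('pics/scene10.png')[150:250,340:440]; cv2.imwrite('pics/scene10c.png',cv2.resize(a,None,fx=6,fy=6,interpolation=cv2.INTER_CUBIC))
"
```

```text
clock: 31.15
ee_pos: [596.1, 124.6, 36.3]
ee_rot: [-2.803, 0.213, 1.26]
contact_force: [-12.6, 6.7, 3.5]
finger_gap: 0.4
st TCP [-101.4   83.1   36.3] edge [-82.1  83.2  38.7] dir yaw 0.003 alpha 41.6 yright 0.002
t 31.15 F st [np.float64(-13.5), np.float64(4.7), np.float64(3.5)] q [ 0.29  0.49  2.26  3.95  0.4  -2.  ]
```

View pics/scene10c.png

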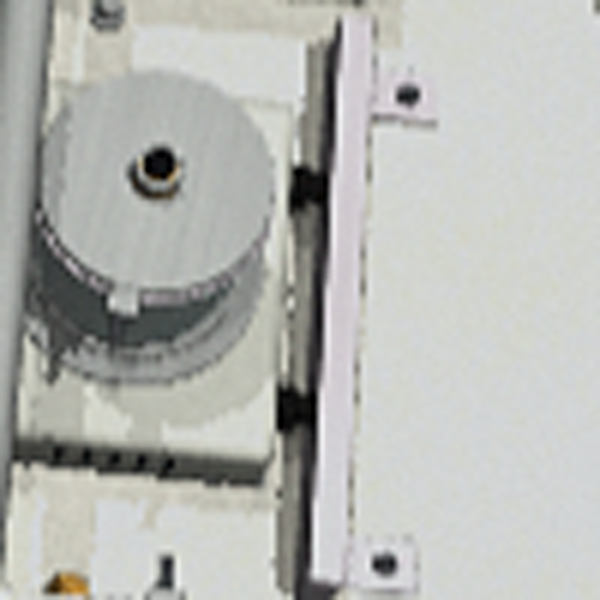

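View pics/top10c.png

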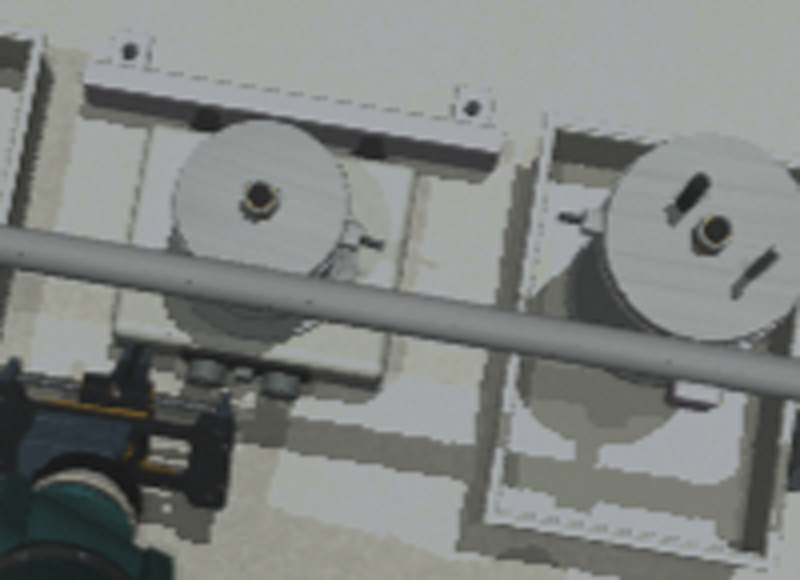

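```bash
python3 -m creep '-0.1 0 0.11 0 0 0;-0.3 0 0.33 0 0 0;-1 0 1.1 0 0 0;-1.5 0 1.6 0 0 0;-1.5 0 1.6 0 0 0'; python3 -m creep '-0.7 0 0.7 0 0 0;0 0 0 0 0 0;0 0 0 0 0 0;0 0 0 0 0 0;0 0 0 0 0 0'; python3 -c "
from go import *
where()
p,R,o=tool();np.savez('pics/w11.npz',p=p,R=R)
for n in('wrist','top','scene'): cv2.imwrite(f'pics/{n}11.png',grab_frame(n)[:,:,::-1])
a=cv2.imread('pics/top11.png')[105:250,240:440]; cv2.imwrite('pics/top11c.png',cv2.resize(a,None,fx=4,fy=4,interpolation=cv2.INTER_CUBIC))
a=cv2.imread('pics/scene11.png')[130:280,270:430]; cv2.imwrite('pics/scene11c.png',cv2.resize(a,None,fx=4,fy=4,interpolation=cv2.INTER_CUBIC))
"
```

```text
clock: 31.72
ee_pos: [532.6, 134.0, 38.6]
ee_rot: [-2.805, 0.216, 1.254]
contact_force: [-0.8, 0.6, 0.2]
finger_gap: 0.3
clock: 32.13
ee_pos: [525.3, 135.7, 39.4]
ee_rot: [-2.805, 0.216, 1.253]
contact_force: [0.2, -0.7, -0.0]
finger_gap: 0.4
st TCP [-173.    83.    39.4] edge [-153.7   83.1   41.8] dir yaw 0.002 alpha 41.9 yright 0.001
t 32.13 F st [np.float64(0.3), np.float64(-0.7), np.float64(-0.0)] q [ 0.37  0.44  2.37  3.97  0.47 -1.93]
```

View pics/wrist11.png

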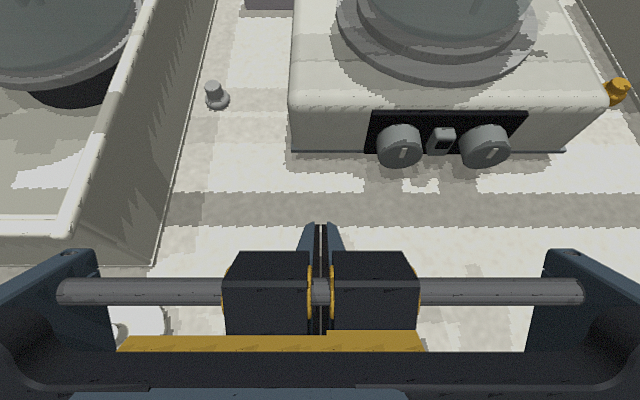

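View pics/top11c.png

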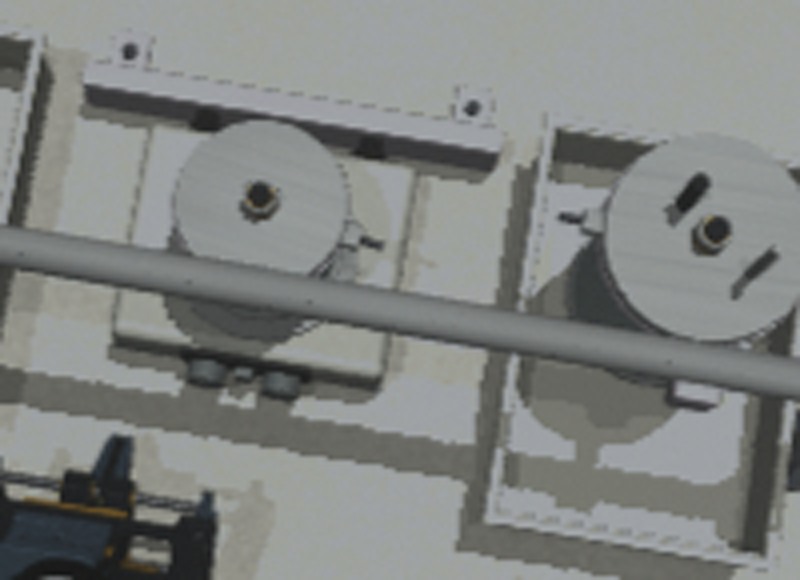

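View pics/scene11c.png

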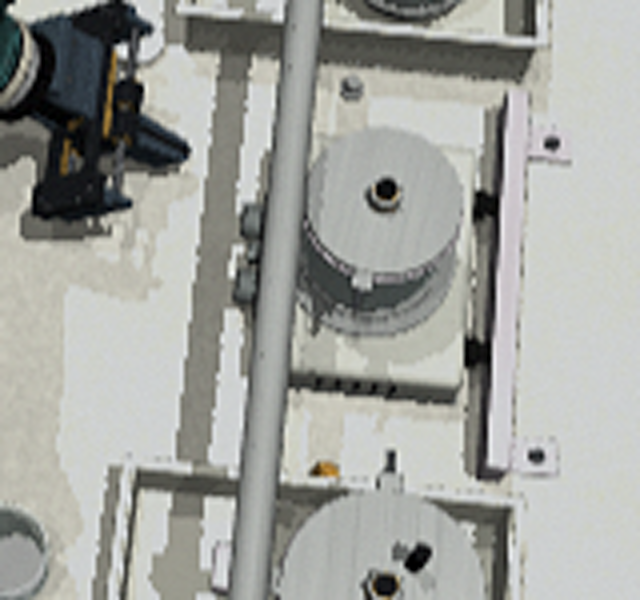

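Run:
```python
from m import *
z=np.load("pics/w11.npz");st=np.load("st.npy");p,R=z["p"],z["R"]
s,r=wfit(p,R,[([-85,50,58],(370,110)),([-85,-50,58],(527,112)),([-84,105,60],(289,103)),([-84,-105,60],(610,107)),],[682,27,-.15]);print("wrist fit",rel(s),r.round(1).tolist())
M=W["tool_from_camera"];Kc=np.linalg.inv(W["camera_matrix"])
def ray(u,v,zz):
    d=R@(M[:3,:3]@(Kc@[u,v,1]));o=p+R@M[:3,3];return toS(o+d*(zz-o[2])/d[2])[0].round(1)
print("tray base corner",ray(155,266,0),"rim corner",ray(76,236,85),"panel",ray(370,110,58),ray(527,112,58),"bottom",ray(287,151,8),ray(566,152,8),"plug",ray(218,105,0))
a=cv2.imread('pics/wrist11.png')[60:180,270:640]; cv2.imwrite('pics/w11c.png',cv2.resize(a,None,fx=2.16,fy=2.16,interpolation=cv2.INTER_CUBIC))
s=meas(dict(fl=(114,333),fr=(383,386),br=(413,167),bl=(151,124)),None,None,[680,20,-.1])
```

```text
wrist fit [ 3.84622057  0.40335393 -0.00936403] [[0.4, -1.5], [-0.4, -1.9], [-4.4, 1.3], [4.9, 0.5]]
tray base corner [-168.8  196.9    0. ] rim corner [-176.7  188.    85. ] panel [-81.9  51.5  58. ] [-83.2 -48.6  58. ] bottom [-78.8 109.7   8. ] [ -79.  -110.9    8. ] plug [-24.2 174.6   0. ]
top [ 3.433e+00 -3.720e-01  3.000e-03] [[-0.6, 0.4], [-0.2, -1.7], [0.9, 0.3], [0.1, 0.2]]
```

View pics/w11c.png

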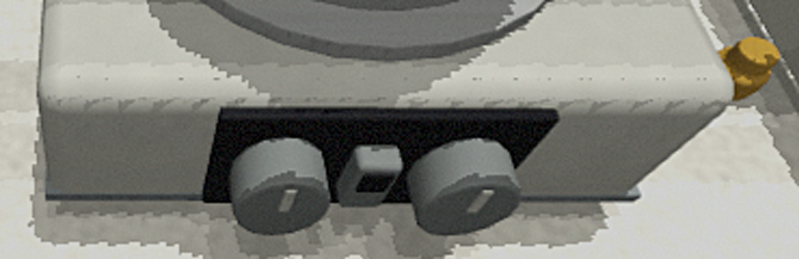

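```bash
python3 -m creep '0 1.6 0 0 0 0;0 3.6 0 0 0 0;0 3.6 0 0 0 0;0 3.6 0 0 0 0;0 3.6 0 0 0 0'; python3 -m creep '0.85 0.3 -0.9 0 0 0;0.85 0.3 -0.9 0 0 0;0.85 0 -0.9 0 0 0;0.85 0 -0.9 0 0 0;0.35 0 -0.38 0 0 0'; python3 -m creep '0.2 0 -0.2 0 0 0;0.1 0 -0.11 0 0 0;0 0 0 0 0 0;0 0 0 0 0 0;0 0 0 0 0 0'; python3 -c "
from go import *
where()"
```

```text
clock: 32.7
ee_pos: [499.5, -23.7, 39.2]
ee_rot: [-2.805, 0.214, 1.256]
contact_force: [1.1, -0.8, 0.1]
finger_gap: 0.2
clock: 33.12
ee_pos: [555.8, -35.8, 38.3]
ee_rot: [-2.807, 0.213, 1.253]
contact_force: [0.4, -0.1, 0.1]
finger_gap: 0.1
clock: 33.53
ee_pos: [556.7, -37.1, 37.5]
ee_rot: [-2.805, 0.215, 1.256]
contact_force: [-0.0, -0.5, 0.3]
finger_gap: 0.7
st TCP [-115.2  -82.8   37.5] edge [-95.9 -82.7  40. ] dir yaw 0.002 alpha 41.8 yright 0.001
t 33.53 F st [np.float64(0.1), np.float64(-0.5), np.float64(0.3)] q [-0.09  0.44  2.38  3.25  0.41 -1.62]
```

```bash
python3 -m creep '0.2 0 -0.2 0 0 0;0.2 0 -0.2 0 0 0;0.2 0 -0.2 0 0 0;0.07 0 -0.07 0 0 0;0 0 0 0 0 0'; python3 -c "
from go import *
where()"; python3 -m creep '0.05 0 -0.055 0 0 0;0.05 0 -0.055 0 0 0;0.05 0 -0.055 0 0 0;0 0 0 0 0 0;0 0 0 0 0 0'; python3 -c "
from go import *
where()"
```

```text
clock: 33.95
ee_pos: [566.9, -39.0, 37.2]
ee_rot: [-2.805, 0.216, 1.255]
contact_force: [0.4, 0.1, 0.3]
finger_gap: 0.5
st TCP [-104.8  -83.1   37.2] edge [-85.5 -83.   39.7] dir yaw 0.002 alpha 41.8 yright 0.001
t 33.95 F st [np.float64(0.3), np.float64(0.1), np.float64(0.3)] q [-0.09  0.45  2.36  3.25  0.4  -1.63]
clock: 34.37
ee_pos: [568.8, -39.2, 37.2]
ee_rot: [-2.805, 0.215, 1.255]
contact_force: [1.1, 1.3, -0.0]
finger_gap: 0.2
st TCP [-102.9  -83.    37.2] edge [-83.7 -82.9  39.6] dir yaw 0.002 alpha 41.8 yright 0.001
t 34.37 F st [np.float64(0.9), np.float64(1.4), np.float64(-0.0)] q [-0.09  0.45  2.36  3.25  0.4  -1.63]
```

```bash
python3 -m creep '0.03 0 -0.035 0 0 0;0.03 0 -0.035 0 0 0;0.02 0 -0.025 0 0 0;0 0 0 0 0 0;0 0 0 0 0 0'; python3 -c "
from go import *
where()"
```

```text
clock: 34.78
ee_pos: [569.6, -39.3, 37.0]
ee_rot: [-2.804, 0.215, 1.256]
contact_force: [-3.9, 2.2, 0.7]
finger_gap: 0.4
st TCP [-102.1  -83.    37. ] edge [-82.8 -82.9  39.4] dir yaw 0.002 alpha 41.7 yright 0.001
t 34.78 F st [np.float64(-4.2), np.float64(1.5), np.float64(0.7)] q [-0.09  0.45  2.36  3.25  0.4  -1.63]
```

```bash
python3 -m creep '-0.1 0 0.1 0 0 0;-0.3 0 0.33 0 0 0;-1 0 1.1 0 0 0;-1.5 0 1.6 0 0 0;-1.5 0 1.6 0 0 0'; python3 -m creep '-0.7 0 0.7 0 0 0;0 0 0 0 0 0;0 0 0 0 0 0;0 0 0 0 0 0;0 0 0 0 0 0'; python3 -c "
from go import *
where()
for n in('wrist','scene'): cv2.imwrite(f'pics/{n}12.png',grab_frame(n)[:,:,::-1])
"
```

```text
clock: 35.2
ee_pos: [505.8, -29.5, 38.8]
ee_rot: [-2.806, 0.216, 1.253]
contact_force: [-0.4, -0.0, 0.5]
finger_gap: 0.6
clock: 35.62
ee_pos: [497.8, -28.2, 39.3]
ee_rot: [-2.806, 0.215, 1.253]
contact_force: [-0.5, 0.4, -0.0]
finger_gap: 0.7
st TCP [-174.7  -83.2   39.3] edge [-155.4  -83.1   41.8] dir yaw 0.002 alpha 41.9 yright 0.001
t 35.62 F st [np.float64(-0.5), np.float64(0.4), np.float64(-0.0)] q [-0.08  0.4   2.49  3.25  0.47 -1.62]
```

View pics/scene12.png

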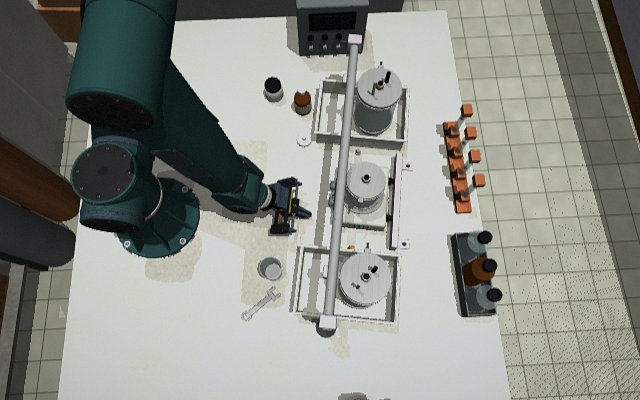

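View pics/wrist12.png

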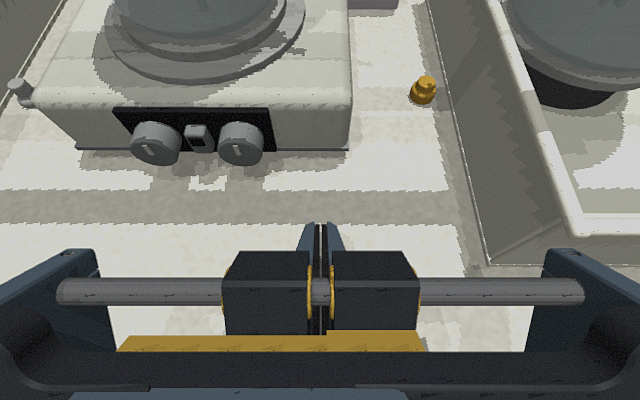

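The stirrer is home under the rail at scene (365,190), with the vessel upright on the plate. The plug, fitting, beaker, spanner, bottle, jar and filter are where they were, and the tool is clear of everything.

```bash
python3 -c "
from rig import *
print(sign_off())"
```

```text
the job is handed in; nothing more can be done
None
```

I walked the stirrer in with the closed, slanted fingers (about 42° from vertical), alternating right and left on the plain housing. I finished with gentle presses on both sides until each buffer pushed back, then backed clear. The job was handed in at about 36 s; no verdict was given.

**Final pose:** The last full camera fits put the stirrer 0.4 mm or less off the middle of the bay. They put its yaw between −0.009 and +0.003 rad, and its back about 2–4 mm into the buffers. The front face was felt at station x = −82.1 mm on the left and −82.8 mm on the right, so it is square to about 0.7 mm over 166 mm.

**Forces:** The highest readings were about 15 N, during the final presses. I only read the force at the end of each move, so a brief peak in between would not show.

**Surroundings:** In the last pictures the vessel stands upright on the plate and nothing else looks disturbed. I judged the vessel's centring and the small objects by eye and did not measure them.

**Disagreements:**
- The two camera fits differ by up to 0.01 rad in yaw. They show the stirrer about 1 mm deeper than the touch readings, which is within the calibration error.
- The first slanted approach ran into the wrist joint's limit, so I turned the wrist over in free space. Nothing was touched.

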